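# Lock the lockout box with its U-shackle

## Robot

A 6-joint arm with a two-finger parallel gripper is mounted at the origin on a cart in front of the work surface, level with it; the furniture and walls round the work are solid. World frame = base frame: x ahead of the robot, y to its left, z up, the work surface at z = 0. Lengths are in m, angles in rad, forces in N, time in s.
With the tool pointing down it reaches from about 0.35 to 0.775 m from the base axis. Payload 7.3 kg.
Tool frame: the origin (TCP) lies at the very end of the fingers, on their centre line; the grasp point (between the pads) lies 19 mm behind it; z points along the fingers, y is the line along which they close (so a half turn about z gives the same grasp; the last joint's range is limited). The gripper opens to 92 mm and grips with 3 to 60 N. Pads are 19 mm wide; open, the fingers measure 130 mm over their backs; the gripper's body (75 mm by 190 mm) begins 47 mm behind the grasp point.
Start: joints at [-0.146, 0.342, 1.524, -0, 1.275, -0.146], TCP at [0.525, 0, 0.198] pointing down, gripper open.
Joint ranges: [-2.53, 2.53], [-0.77, 2.02], [0.04, 2.7], [-1, 4.14], [0.28, 2.66], [-3.11, 3.11]. Speed limits (rad/s): [2.57, 2.57, 3.14, 3.14, 3.14, 3.14].

## Interface

Orientations are given as [roll, pitch, yaw] about the fixed x, y, z axes, in that order (R = Rz(yaw) Ry(pitch) Rx(roll)).
In Python, from cell import robot gives the robot as it stands. The module is installed in compiled form; this text tells all that it offers.
- The arm moves only by the tool arm_command, never from a script. Its argument "moves" is a list of rows, each a list of 3 entries, a list of its own where there are three numbers: the shift along the tool's x, y, z in m, then the turn, a rotation vector about the tool's x, y, z in rad, then the finger opening in m, from 0 to 0.0918. In form: [[[dx, dy, dz], [ax, ay, az], claw], ...]. A call has exactly 5 rows; each row is the pose to reach, as a shift and turn from the pose commanded when the call began, along the tool's axes at that moment; what a row does not reach only later rows make up. A row lasts 1/10 s, in which the tool goes at most 50 mm and 8.59 degrees, less where a joint would pass 70% of its speed; a pose out of reach is approached as far as the arm can. A call with a gripper value outside its range is refused whole. The fingers move at their own pace and stop on an object; "squeeze" is the grip in N (left out, the last holds). Time passes only in rows, so rows that repeat a pose let the fingers close, or fill a call up. It gives the time, the measured TCP pose, the force, the opening and the grip force at its end, in the units of the state.
- robot.observe(): the state, without advancing time (a new reading comes with each control period).
- robot.read_camera(name): name is "scene" or "side" or "wrist"; returns the picture (400x640x3 uint8, red, green, blue); there is no depth.
- robot.camera_model(name): a dict with "fx", "fy", "cx", "cy" (pixels), "R" (3x3) and "t" (3): a world point X has camera coordinates R X + t. Camera axes: x right, y down, z forward; pixel columns grow to the right and rows downward; lengths in m; the calibration is good to about 2 mm. The wrist camera is an equidistant fisheye: a pixel r from the principal point sees the ray r / f radians off the axis. A picture is of the moment at which its call begins: read the wrist's pose just before it. camera_model takes no time and is no camera call; for the wrist camera it gives the pose at the moment of the call.
- robot.hand_in(): hands the job in; it is judged then, once.
The state is a dict: "time": time; "qpos": joint angles; "qvel": joint speeds; "joint_efforts": joint torques, N m; "tool_pos": TCP position; "tool_rot": TCP orientation; "contact_force": force on the tool from outside, world axes, zero at the start; "torque": the same for the moment, N m; "opening": finger opening in m; "grip_force": force on a finger pad.
Only numpy, scipy, OpenCV 4.12 (cv2) and the standard library are available. Lean on these libraries where they do the work, as an engineer would, in place of code of your own. Each camera call takes 0.05 s, during which the arm holds its last target. There are 200 camera calls.

## Task

Shut the lid of the red lockout box, then take the U-shackle off the padlock rail, put it down through the two holes of the lid's hasp plate into the lock, and press it gently home until the hidden pawls click (never with more than about 30 N). Give it an upward tug of about 15 N for half a second to prove that it has caught, then let go of it and leave the box locked and everything else undisturbed.

Things in the scene. Friction and masses are not known exactly. Their poses are not given: they have to be found in the camera images.
- lockbox: Red steel lockout box, 130 x 200 x 62 mm (x, y, z), fixed, on the plywood board, open at the top under its hinged lid. Origin at the centre of its underside; its front is its -x side. A dark steel lock housing, 38 x 90 x 60 mm, is bolted to the front: its centre is at x = -84 mm, its top level with the box's rim at z = 62 mm.
- lock_mouth (a point): Point midway between the mouths of the two lock sockets, on top of the lock housing, 62 mm above the board; its axes are those of the box. The round sockets go straight down at y = +22 and -22 mm from it; each is 16 mm wide with a 2.5 mm chamfer. With the lid shut, the hasp plate's top is 4 mm above this point.
- lock_cylinder (a point): Brass key cylinder on the front of the lock housing, 30 mm below the socket mouths. Behind it are two hidden sprung pawls, one to a socket: 12 to 30 mm down, the leg ends meet them and it takes 5 to 15 N to push them aside, less after that, until 12 to 16 mm further both snap into the legs' notches (click). A caught shackle still has 1 to 3 mm of play up and down, no more.
- lock_stop (a point): Nominal place of the hidden rubber buffers, 36.5 mm below the socket mouths. The leg ends meet them 1 mm after the click; they yield 1.6 mm under 16 N, then stop hard. Pawls and buffers sit together on a core that is set for the hasp plate, up to 8 mm higher or lower from lock to lock and not seen: the click comes with the leg ends 27 to 44 mm down. Feel for it.
- lid (a joint): Angle of the box's lid (rad): 0 shut, grows as it opens; starts half open (0.5 to 0.9), is balanced and stays where it is left; 5 N at the front moves it. The hinge runs along the box's y at x = +65, z = +62 mm; the lid is 134 x 204 mm, 3 mm thick above the rim. A 4 mm steel hasp plate, 38 x 90 mm, goes on from its front edge: shut, its two 18 mm holes lie over the sockets.
- lid_press (a point): Point on the outer (upper) face of the lid's hasp strap near the front edge, midway along it, 115 mm from the hinge line and 6 mm above the rim when shut: press here to shut the lid.
- shackle: Loose steel U-shackle, 0.3 kg, hanging legs down astride the rail's tube. Origin midway between the lower ends of its legs, z up, legs at y = +22 and -22 mm. Legs round, 14 mm thick, tapered over the lowest 10 mm to 5 mm wide ends, notched all round 14 to 23 mm above the ends. The bow rises to 115 mm above the ends. It goes into the lock either way round.
- shackle_grip (a point): Point midway between the two square red sleeves (16 x 16 mm) that cover the legs from 58 to 86 mm above their ends; 76 mm above the ends. Grasp here across both sleeves, 60 mm wide along the shackle's y.
- rail: Padlock rail, fixed: grey base plate 100 x 250 mm, 8 mm thick, origin at the centre of its underside; a 22 mm steel tube runs along its y, axis 100 mm above the board, between two posts at y = +108 and -108 mm. The shackle hangs over the tube on the -y half with a leg on either side; lift it straight up by more than 105 mm to take it off. Two padlocks, yellow and blue, hang fixed on the +y half.
- board: Plywood board, 420 x 900 x 12 mm, lying fixed on top of the valve bodies that fill the worktop; all the work stands on it. Origin at the centre of its underside; its upper face is 118 mm above the worktop.
- valve_rear: Stainless valve body with an orange ring, 72 x 97 x 106 mm, loose, standing on the board behind the work, in the middle; origin at the centre of its underside. Leave alone.
- valve_front: Stainless valve body with an orange ring, 72 x 96 x 106 mm, loose, standing on the board at its front edge, in the middle; origin at the centre of its underside. Leave alone.
- paste_tub: Flat grey tub with a yellow screw lid, 66 mm wide, 42 mm high, loose, standing at the left end of the board; origin at the centre of its underside. Leave alone.
- oiler: White oil bottle with a red spout, 38 mm wide, 126 mm high, loose, standing at the right end of the board; origin at the centre of its underside. Leave alone.

How it is judged:
By the outcome, as a careful person would: the job done as asked, in the order asked, and still so for the second after the job is handed in, with the robot touching nothing.
It also fails if it takes over 64 s, if anything falls off the work surface, if the arm or the gripper's body presses on something with over 40 N, if the wrist force passes 120 N, or if a joint passes its speed limit or range.

## Working session

There is one attempt and no reset: what is moved stays moved. The work goes in short steps, Python scripts to look and compute and a tool call to move; the robot and the scene stay as the last step left them, time stands still between calls to the robot, and variables do not carry over. Pictures are saved under pics/ and viewed, at most 10 in all, crops included, and the job is handed in when it is done.

Besides the shell and the picture viewer there is one more tool, called after ">>>" as name(argument=value, ...), one argument or row to a line, values as JSON. arm_command: Moves the arm, as the interface text tells. Its arguments: {"type":"object","properties":{"moves":{"type":"array"},"squeeze":{"type":"number"}},"required":["moves"]}

```bash
mkdir -p pics
python3 - <<'E'
from cell import robot
import cv2
for n in ("scene","side","wrist"):
    m=robot.camera_model(n); print(n,{k:(v.tolist() if hasattr(v,'tolist') else v) for k,v in m.items()})
    cv2.imwrite(f"pics/{n}0.png",robot.read_camera(n)[:,:,::-1])
print(robot.observe())
E
```

```text
scene {'fx': 431.69677514460204, 'fy': 431.69677514460204, 'cx': 320.5403706923807, 'cy': 199.30475060427304, 'R': [[-0.537366276658319, -0.8432018835461411, -0.015750183954951563], [-0.43757153084431294, 0.29472907468361786, -0.8495092276901427], [0.7209498180212959, -0.4496057785664886, -0.5273386044797804]], 't': [0.32911542622296563, 0.4148157888644934, 1.0644501340112007]}
side {'fx': 491.2583465229838, 'fy': 491.2583465229838, 'cx': 321.75132967908456, 'cy': 199.62638691228335, 'R': [[0.999810825102413, -0.0041718601687392685, 0.018997620660608856], [0.016102930692389553, -0.37027837016225035, -0.9287812574622205], [0.010909153548649155, 0.9289114727317774, -0.37014114361434075]], 't': [-0.5883676414215437, 0.16376918973500126, 1.750790441733449]}
wrist {'fx': 309.70691628693146, 'fy': 309.70691628693146, 'cx': 326.4599220976977, 'cy': 203.01467183389607, 'R': [[0.9999997007864914, 0.00039396786718833455, -0.0006657448828415835], [0.0005714908302534743, -0.9562527508935934, 0.292541193350045], [-0.0005213685456017513, -0.2925414862848637, -0.9562526899188754]], 't': [-0.5239760267135661, -0.03647331150083797, 0.3907621148666925]}
{'time': 0.15, 'qpos': array([-1.45994804e-01,  3.42555549e-01,  1.52475233e+00,  5.58801270e-06,
        1.27542700e+00, -1.45991314e-01]), 'qvel': array([-0.00096873,  0.00036972, -0.00132857, -0.00078716,  0.00035396,
        0.00104011]), 'joint_efforts': array([ 7.52666965e-04, -4.31470585e+01, -2.44352603e+01,  7.18239485e-02,
        5.38185902e-02, -1.32920518e-04]), 'tool_pos': array([5.24674479e-01, 7.47266277e-05, 1.97224142e-01]), 'tool_rot': array([-3.14046335e+00, -1.71450945e-04,  1.57079111e+00]), 'contact_force': array([-0.36567369, -0.39299188, -0.36645374]), 'torque': array([-0.05446919, -0.01666071, -0.0356128 ]), 'grip_force': 0.0, 'opening': 0.09216656864904262}
```

View pics/scene0.png

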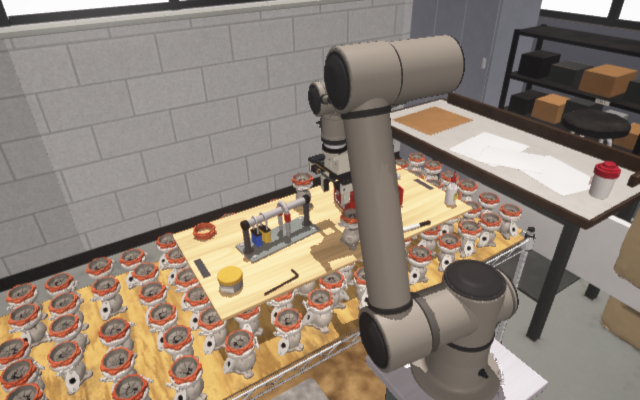

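View pics/side0.png

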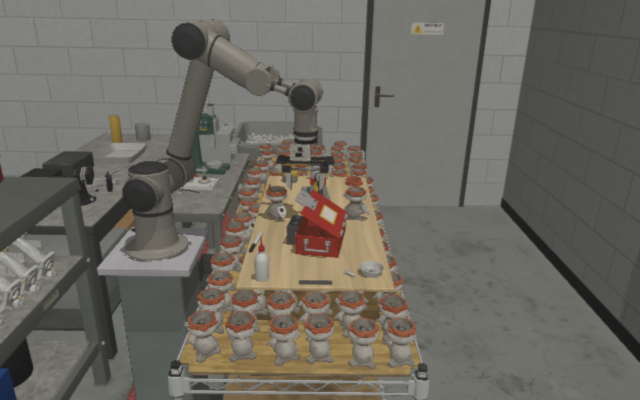

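View pics/wrist0.png

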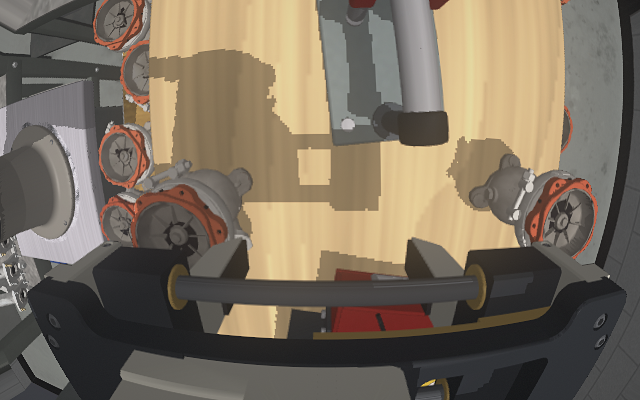

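The scene view shows the rail at about (278,235) with the shackle's red sleeves near (287,222). The box is mostly hidden by the arm, at (370,195). The side view shows the box at (320,240) with its lid half open and its front towards the robot. In the wrist view the rail is at the top (370,70) and the box at the bottom (380,300).

```bash
cat > h.py <<'E'
import numpy as np, cv2
from cell import robot
def ray(n,u,v,m=None):
    m=m or robot.camera_model(n); R=np.array(m["R"]);t=np.array(m["t"])
    a=(u-m["cx"])/m["fx"]; b=(v-m["cy"])/m["fy"]
    if n=="wrist":
        r=np.hypot(a,b); s=np.sin(r)/r if r>1e-9 else 1; d=np.array([a*s,b*s,np.cos(r)])
    else: d=np.array([a,b,1.])
    return -R.T@t, R.T@d
def at(n,u,v,z,m=None):
    c,d=ray(n,u,v,m); return np.round(c+d*(z-c[2])/d[2],4)
def proj(n,X,m=None):
    m=m or robot.camera_model(n); p=np.array(m["R"])@X+np.array(m["t"])
    if n=="wrist":
        r=np.arctan2(np.hypot(p[0],p[1]),p[2]); k=r/np.hypot(p[0],p[1]); q=p[:2]*k
    else: q=p[:2]/p[2]
    return np.round([m["cx"]+m["fx"]*q[0],m["cy"]+m["fy"]*q[1]],1)
def snap(n,name,crop=None,k=1):
    m=robot.camera_model(n); im=robot.read_camera(n)[:,:,::-1]
    if crop: x,y,w,h_=crop; im=im[y:y+h_,x:x+w]
    if k!=1: im=cv2.resize(im,None,fx=k,fy=k,interpolation=cv2.INTER_CUBIC)
    cv2.imwrite(f"pics/{name}.png",im); import json
    json.dump({a:(np.array(b).tolist()) for a,b in m.items()},open(f"pics/{name}.json","w"))
    return m
def load(name):
    import json; return json.load(open(f"pics/{name}.json"))
E
python3 - <<'E'
from h import *
print("box front-bottom side", at("side",298,250,.118),at("side",342,254,.118))
print("rail base corners wrist",at("wrist",331,145,.126),at("wrist",400,138,.126), "tube end",at("wrist",423,128,.218))
print("sleeves scene",at("scene",287,222,.2))
print("box wrist",at("wrist",380,270,.24))
a=cv2.imread("pics/side0.png")[180:265,255:385]; b=cv2.imread("pics/scene0.png")[185:265,225:355]
cv2.imwrite("pics/crop1.png",np.vstack([cv2.resize(a,(650,425)[:2][::1],interpolation=2)[:,:],cv2.resize(b,(650,400),interpolation=2)])[:, :] if 0 else np.vstack([cv2.resize(a,(455,298),interpolation=2),cv2.resize(b,(455,280),interpolation=2)]))
E
```

```text
box front-bottom side [ 0.5133 -0.2431  0.118 ] [ 0.6457 -0.2646  0.118 ]
rail base corners wrist [0.5279 0.0512 0.126 ] [0.5863 0.0582 0.126 ] tube end [0.5771 0.0719 0.218 ]
sleeves scene [0.5226 0.1696 0.2   ]
box wrist [ 0.5529 -0.002   0.24  ]
```

>>> arm_command(
  moves=[
    [[0,0,-0.05],[0,0,0],0],
    [[0,0.0,-0.1],[0,0,0],0],
    [[-0.03,0.01,-0.15],[0,0,0],0],
    [[-0.07,0.02,-0.16],[0,0,0],0],
    [[-0.12,0.03,-0.17],[0,0,0],0],
  ],
)

```text
time: 0.65
tool_pos: [0.5554, -0.1187, 0.3701]
tool_rot: [3.137, 0.001, 1.573]
contact_force: [-0.1, 0.3, -0.3]
opening: 0.0563
grip_force: 0.0
```

>>> arm_command(
  moves=[
    [[-0.04,0,0],[0,0,0],0],
    [[-0.07,0,0],[0,0,0],0],
    [[-0.07,0.0,0],[0,0,0],0],
    [[-0.07,0.0,0],[0,0,0],0],
    [[-0.07,0.0,0],[0,0,0],0],
  ],
)

```text
time: 1.15
tool_pos: [0.5547, -0.187, 0.3674]
tool_rot: [3.142, -0.0, 1.572]
contact_force: [0.2, 0.4, -0.3]
opening: 0.0167
grip_force: 0.0
```

Run:
```python
from h import *
print(robot.observe()["tool_pos"]); snap("wrist","w1",(150,0,380,285),2.1)
```

```text
[ 0.55468571 -0.1870044   0.3673751 ]
```

View pics/w1.png

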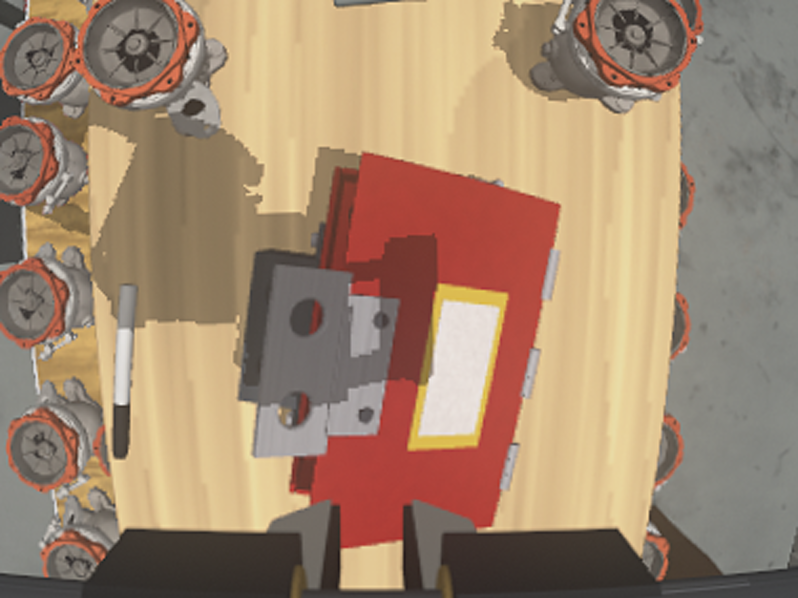

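View pics/crop1.png

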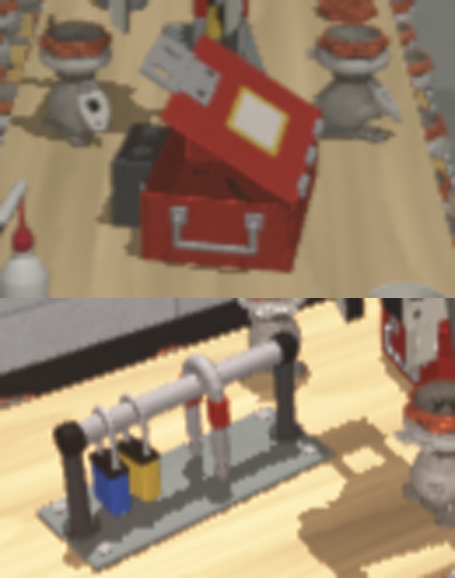

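The wrist crop shows the lid's rear corners at crop (560,204) and (493,527). The hasp holes are at (307,317) and (295,410), and the lock housing's top-left corner at (258,250). The scene crop shows the shackle upright astride the tube, with its red sleeve at crop (220,412).

Run:
```python
from h import *
from scipy.optimize import least_squares
m=load("w1"); f=lambda x,y:(150+x/2.1,y/2.1)
px={k:np.array(f(*v)) for k,v in dict(rl=(560,204),rr=(493,527),fl=(363,152),hA=(307,317),hB=(295,410),p1=(274,264),p2=(352,272),p3=(326,456),p4=(253,456)).items()}
# lid frame: a=distance from hinge, b=y, h=height above rim plane in lid frame
L=dict(rl=(-.002,.102,.003),rr=(-.002,-.102,.003),fl=(.132,.102,.003),hA=(.149,.022,.006),hB=(.149,-.022,.006),p1=(.168,.045,.006),p2=(.130,.045,.006),p3=(.130,-.045,.006),p4=(.168,-.045,.006))
def W(p,a,b,h):
    x,y,yaw,th=p; c,s=np.cos(th),np.sin(th)
    lx=.065-(a*c+h*-s*-1*0) - 0 ; 
    lx=.065-a*c+h*s; lz=.062+a*s+h*c
    return np.array([x+lx*np.cos(yaw)-b*np.sin(yaw),y+lx*np.sin(yaw)+b*np.cos(yaw),.118+lz])
res=lambda p:np.concatenate([proj("wrist",W(p,*L[k]),m)-px[k] for k in px if k not in("p2","p3")])
r=least_squares(res,[.595,-.155,-.16,.7],diff_step=1e-3); print(r.x,np.round(r.fun.reshape(-1,2),1).tolist())
x,y,yaw,th=r.x
def B(lx,ly,z): return np.round([x+lx*np.cos(yaw)-ly*np.sin(yaw),y+lx*np.sin(yaw)+ly*np.cos(yaw),.118+z],4)
print("lidpress now",W(r.x,.115,0,.006),"shut",B(-.05,0,.068),"mouth",B(-.084,0,.062), "tip now",W(r.x,.172,0,.006))
print("housing corner px obs",f(258,250),"pred",proj("wrist",B(-.103,.045,.062),m),"| lower",f(240,400),proj("wrist",B(-.103,-.045,.062),m))
# shackle/rail from scene0
g=lambda X,Y:(225+X*130/455,185+(Y-298)*80/280)
print("front sleeve",at("scene",*g(220,412),.204),"tube ends",at("scene",*g(70,437),.218),at("scene",*g(287,347),.218),"bow top",at("scene",*g(205,360),.243))
```

```text
[ 0.58050455 -0.17648535 -0.15761572  0.54749813] [[0.1, -0.2], [-0.8, -0.7], [0.3, -0.9], [0.1, 0.4], [-0.3, 0.3], [0.8, -0.1], [-0.5, 1.0]]
lidpress now [ 0.55081017 -0.1717659   0.24498654] shut [ 0.5311 -0.1686  0.186 ] mouth [ 0.4975 -0.1633  0.18  ] tip now [ 0.50274516 -0.16412674  0.27465804]
housing corner px obs (272.85714285714283, 119.04761904761904) pred [269.8 119. ] | lower (264.2857142857143, 190.47619047619048) [261.2 190. ]
front sleeve [0.5361 0.1591 0.204 ] tube ends [0.5537 0.2865 0.218 ] [0.574 0.07  0.218] bow top [0.5597 0.1579 0.243 ]
```

>>> arm_command(
  moves=[
    [[0.01,0,0.04],[0,0,0],0],
    [[0.018,-0.005,0.08],[0,0,0],0],
    [[0.018,-0.007,0.095],[0,0,0],0],
    [[0.018,-0.012,0.105],[0,0,0],0],
    [[0.018,-0.014,0.115],[0,0,0],0],
  ],
)

```text
time: 1.7
tool_pos: [0.5405, -0.1687, 0.2521]
tool_rot: [3.141, -0.0, 1.573]
contact_force: [0.0, -0.0, 0.3]
opening: 0.0005
grip_force: 0.0
```

>>> arm_command(
  moves=[
    [[0,0,0.01],[0,0,0],0],
    [[0,-0.004,0.02],[0,0,0],0],
    [[0,-0.007,0.03],[0,0,0],0],
    [[0,-0.009,0.04],[0,0,0],0],
    [[0,-0.01,0.048],[0,0,0],0],
  ],
)

```text
time: 2.2
tool_pos: [0.5303, -0.1701, 0.2036]
tool_rot: [-3.141, -0.0, 1.571]
contact_force: [0.5, -0.3, 0.7]
opening: 0.0007
grip_force: 0.4
```

>>> arm_command(
  moves=[
    [[0,0,0.006],[0,0,0],0],
    [[0,0,0.011],[0,0,0],0],
    [[0,0,0.015],[0,0,0],0],
    [[0,0,0.017],[0,0,0],0],
    [[0,0,0.018],[0,0,0],0],
  ],
)

```text
time: 2.7
tool_pos: [0.5307, -0.1701, 0.1862]
tool_rot: [3.142, -0.0, 1.571]
contact_force: [0.5, -0.1, 0.3]
opening: 0.0003
grip_force: 0.2
```

>>> arm_command(
  moves=[
    [[0,0,0.001],[0,0,0],0],
    [[0,0,0.002],[0,0,0],0],
    [[0,0,0.0025],[0,0,0],0],
    [[0,0,0.003],[0,0,0],0],
    [[0,0,0.003],[0,0,0],0],
  ],
)

```text
time: 3.2
tool_pos: [0.5307, -0.1701, 0.1834]
tool_rot: [3.141, 0.0, 1.571]
contact_force: [-0.1, 0.1, 0.8]
opening: 0.0003
grip_force: 0.1
```

Run:
```python
from h import *
print(robot.observe()["contact_force"]); snap("wrist","w2",(150,0,380,285),2.1)
im=robot.read_camera("side")[180:265,255:385,::-1]; a=cv2.imread("pics/w2.png")
b=cv2.resize(im,(455,298),interpolation=2); c=np.zeros((598,800,3),np.uint8)
a=cv2.resize(a,(345,259)); c[:259,:345]=a; c[:298,345:800]=b; cv2.imwrite("pics/m2.png",c[:300])
```

```text
[-0.09272567  0.06490041  0.75624181]
```

View pics/m2.png

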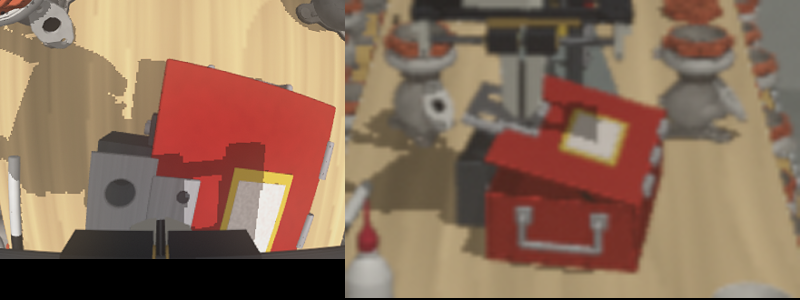

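The montage shows the lid still raised at the front by about 35 mm. Its left corners are at (335,105) and (167,58), the hasp hole is at (120,193), and the hasp corner is at (93,150). I'll refit the lid angle.

```bash
cat >> h.py <<'E'
def W(p,a,b,h):
    x,y,yaw,th=p; c,s=np.cos(th),np.sin(th)
    lx=.065-a*c+h*s; lz=.062+a*s+h*c
    return np.array([x+lx*np.cos(yaw)-b*np.sin(yaw),y+lx*np.sin(yaw)+b*np.cos(yaw),.118+lz])
E
python3 - <<'E'
from h import *
from scipy.optimize import least_squares
m=load("w2"); k=2.1*345/798; f=lambda x,y:np.array((150+x/k,y/k))
px=dict(rl=f(335,105),fl=f(167,58),hA=f(120,193),p1=f(93,150))
L=dict(rl=(-.002,.102,.003),fl=(.132,.102,.003),hA=(.149,.022,.006),p1=(.168,.045,.006))
r=least_squares(lambda p:np.concatenate([proj("wrist",W(p,*L[q]),m)-px[q] for q in L]),[.58,-.176,-.158,.3],diff_step=1e-3)
print(r.x,np.round(r.fun,1), W(r.x,.115,0,.006),W(r.x,.134,0,.006), proj("wrist",robot.observe()["tool_pos"],m))
p=[.5805,-.1765,-.1576,0]
g=lambda X:np.round([(X[0]-255)*3.5+345,(X[1]-180)*3.5],0)
for th in(0,.1,.2,.3): p[3]=th; print(th,[g(proj("side",W(p,*q))) for q in((.132,-.102,.003),(.168,-.045,.006))])
print("boxbottom",[g(proj("side",W([.5805,-.1765,-.1576,0],a,-.1,-.062))) for a in(0,.13)])
E
```

```text
[ 0.57891303 -0.17678488 -0.1830781   0.25679054] [ 1.9  5.2  6.  -3.3 -2.3  1.2 -4.8 -0.2] [ 0.53495485 -0.16864597  0.21501069] [ 0.51688497 -0.16530031  0.21983626] [327.2 235.8]
0 [array([477., 189.]), array([450., 154.])]
0.1 [array([478., 175.]), array([451., 137.])]
0.2 [array([480., 161.]), array([455., 120.])]
0.3 [array([484., 147.]), array([459., 103.])]
boxbottom [array([631., 271.]), array([479., 257.])]
```

Run:
```python
from h import *
g=lambda X:(np.array(proj("side",X))-[275,165])*7
T=robot.observe()["tool_pos"]; print("tip",g(T), g(T+[0,0,.05]))
im=robot.read_camera("side")[165:250,275:365,::-1]
b=cv2.resize(im,None,fx=7,fy=7,interpolation=2); cv2.imwrite("pics/s3.png",b[:595])
```

```text
tip [206.5 388.5] [207.2 284.9]
```

View pics/s3.png

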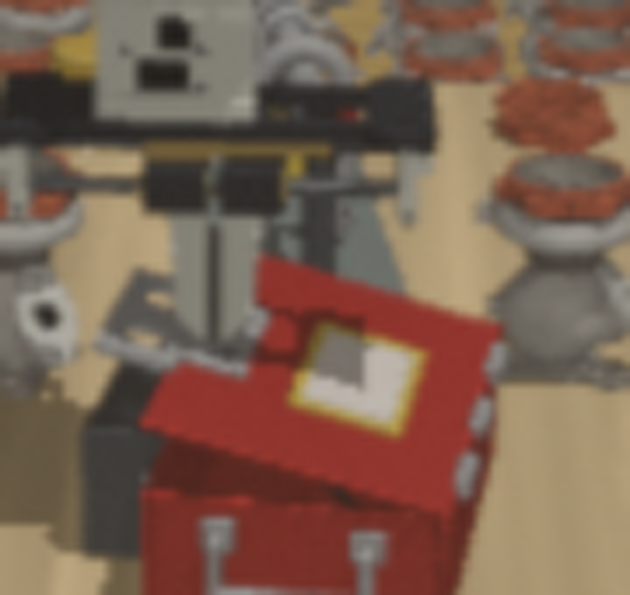

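The visible fingertip is at crop (212,340), resting on the strap. That is about 23 mm above where the reported TCP projects (206,388). So the lid is not shut yet: I'll keep pressing by force and calibrate the tip height when the lid reaches its stop.

>>> arm_command(
  moves=[
    [[0,0,0.003],[0,0,0],0],
    [[0,0,0.006],[0,0,0],0],
    [[0,0,0.009],[0,0,0],0],
    [[0,0,0.011],[0,0,0],0],
    [[0,0,0.012],[0,0,0],0],
  ],
)

```text
time: 3.85
tool_pos: [0.5305, -0.17, 0.171]
tool_rot: [-3.141, -0.0, 1.571]
contact_force: [0.4, 0.3, 0.7]
opening: 0.0003
grip_force: 0.2
```

>>> arm_command(
  moves=[
    [[0,0,0.002],[0,0,0],0],
    [[0,0,0.003],[0,0,0],0],
    [[0,0,0.004],[0,0,0],0],
    [[0,0,0.005],[0,0,0],0],
    [[0,0,0.005],[0,0,0],0],
  ],
)

```text
time: 4.35
tool_pos: [0.5306, -0.1701, 0.1662]
tool_rot: [3.142, -0.0, 1.571]
contact_force: [-0.4, -0.6, -0.4]
opening: 0.0004
grip_force: 0.0
```

Run:
```python
from h import *
o=robot.observe(); print(o["tool_pos"],o["contact_force"],o["joint_efforts"])
T=o["tool_pos"]; m=snap("wrist","w4"); im=robot.read_camera("side")[165:250,275:365,::-1]
print("tip side",(np.array(proj("side",T))-[275,165])*4,"wrist crop",(proj("wrist",T,m)-[200,80])*2)
a=cv2.resize(cv2.imread("pics/w4.png")[80:280,200:400],None,fx=2,fy=2,interpolation=2); b=cv2.resize(im,(360,340),interpolation=2)
c=np.zeros((400,760,3),np.uint8); c[:,:400]=a; c[:340,400:]=b; cv2.imwrite("pics/m4.png",c)
```

```text
[ 0.53064426 -0.17006668  0.16624444] [-0.39247623 -0.62032901 -0.42196507] [ 1.67472503e-02 -4.68984997e+01 -2.38581526e+01  6.03120681e-02
  5.53420815e-02  7.88410352e-05]
tip side [118. 242.] wrist crop [254.4 311.4]
```

View pics/m4.png

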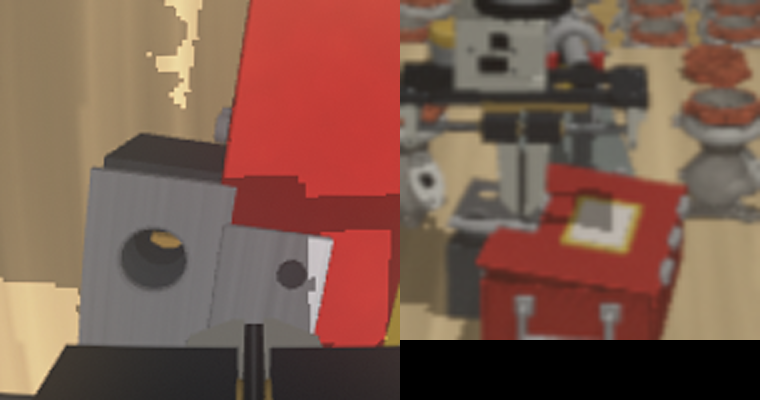

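The lid is nearly shut: the hole at (153,258) is almost over the socket, with a small gap left under the plate. I'll keep pressing.

>>> arm_command(
  moves=[
    [[0,0,0.001],[0,0,0],0],
    [[0,0,0.002],[0,0,0],0],
    [[0,0,0.003],[0,0,0],0],
    [[0,0,0.004],[0,0,0],0],
    [[0,0,0.004],[0,0,0],0],
  ],
)

```text
time: 4.95
tool_pos: [0.5306, -0.1701, 0.1622]
tool_rot: [-3.142, -0.0, 1.571]
contact_force: [0.6, 0.7, -0.8]
opening: 0.0002
grip_force: 0.0
```

>>> arm_command(
  moves=[
    [[0,0,0.001],[0,0,0],0],
    [[0,0,0.002],[0,0,0],0],
    [[0,0,0.002],[0,0,0],0],
    [[0,0,0.003],[0,0,0],0],
    [[0,0,0.003],[0,0,0],0],
  ],
)

```text
time: 5.45
tool_pos: [0.5307, -0.1701, 0.1593]
tool_rot: [3.141, -0.0, 1.571]
contact_force: [-1.0, 0.6, 0.0]
opening: 0.0004
grip_force: 0.0
```

>>> arm_command(
  moves=[
    [[0,0,0.001],[0,0,0],0],
    [[0,0,0.001],[0,0,0],0],
    [[0,0,0.002],[0,0,0],0],
    [[0,0,0.003],[0,0,0],0],
    [[0,0,0.003],[0,0,0],0],
  ],
)

```text
time: 5.95
tool_pos: [0.5306, -0.1701, 0.1562]
tool_rot: [-3.142, -0.0, 1.571]
contact_force: [-0.4, 0.2, 0.0]
opening: 0.0001
grip_force: 0.0
```

Run:
```python
from h import *
o=robot.observe(); print(o["tool_pos"],o["contact_force"])
# edge: where is hole A / plate corner now vs predicted, print row profile instead of viewing
m=snap("wrist","w5"); im=cv2.imread("pics/w5.png"); print(np.abs(im.astype(int)-cv2.imread("pics/w4.png")).mean())
for th in (0,.03,.06,.1,.2):
    print(th,[proj("wrist",W([.5805,-.1765,-.1576,th],*q),m) for q in((.149,.022,.006),(.168,.045,.006),(.132,.102,.003))])
g=cv2.cvtColor(im,cv2.COLOR_BGR2GRAY)
print(g[160:215:6,235:305:4])
```

```text
[ 0.53059579 -0.17006335  0.15620982] [-0.42794847  0.17064764  0.03836394]
8.893880208333334
0 [array([272.5, 208.4]), array([242.2, 161.7]), array([327. ,  62.6])]
0.03 [array([271.5, 211.1]), array([240.1, 163.4]), array([327.4,  61.4])]
0.06 [array([270.8, 214. ]), array([238.2, 165.3]), array([327.9,  60.2])]
0.1 [array([270.2, 218.1]), array([236., 168.]), array([329.2,  58.6])]
0.2 [array([270.9, 230.1]), array([232.1, 176.3]), array([334.7,  54.5])]
[[132 147 148 148  60  62  61  61  61  60  60  60  59  59  60  60  60  60]
 [131 147 150 122 120 121 119 121 109 100  94  79  71  65  59  59  58  59]
 [130 146 146 123 120 120 118 120 118 119 119 119 118 117 118 119 120 119]
 [128 144 138 122 119 120 119 119 119 119 118 120 117 117 118 119 118 117]
 [128 142 130 121 119 120 119 118 119 118 118 121 117 118 117 118 117 118]
 [128 140 125 119 119 119 119 118 120 119 117 119 117 117 118 119 117 119]
 [128 139 120 119 120 117 119 107  54  56  57  57  60 110 117 120 118 118]
 [127 136 121 119 120 117 105  64  56  57 120 107  96  92 103 120 118 119]
 [127 134 122 119 120 118 100  65  58  58  56  85 101  74  67 119 118 120]
 [127 132 122 118 121 119 112  72  67  58  58  59  58  59  99 117 117 120]]
```

>>> arm_command(
  moves=[
    [[0,0,0.0005],[0,0,0],0],
    [[0,0,0.001],[0,0,0],0],
    [[0,0,0.0015],[0,0,0],0],
    [[0,0,0.002],[0,0,0],0],
    [[0,0,0.002],[0,0,0],0],
  ],
)

```text
time: 6.5
tool_pos: [0.5306, -0.1701, 0.1543]
tool_rot: [3.142, 0.0, 1.571]
contact_force: [0.3, -0.8, 0.1]
opening: 0.0001
grip_force: 0.0
```

Run:
```python
from h import *
o=robot.observe(); T=o["tool_pos"]; m=snap("wrist","w6"); im=robot.read_camera("side")[185:240,280:345,::-1]
print("tip side",(np.array(proj("side",T))-[280,185])*6+[400,0])
a=cv2.resize(cv2.imread("pics/w6.png")[80:280,200:400],None,fx=2,fy=2,interpolation=2); b=cv2.resize(im,(390,330),interpolation=2)
c=np.zeros((400,790,3),np.uint8); c[:,:400]=a; c[:330,400:]=b; cv2.imwrite("pics/m6.png",c)
for th in (0,.1): print(th,[(proj("side",W([.5805,-.1765,-.1576,th],*q))-[280,185])*6+[400,0] for q in((.168,-.045,.006),(.132,-.102,.003),(.115,0,.006))])
```

```text
tip side [547.  263.4]
0 [array([429.4, 234.6]), array([475.6, 293.4]), array([548.2, 207. ])]
0.1 [array([431.8, 204.6]), array([477.4, 269.4]), array([550.6, 187.2])]
```

View pics/m6.png

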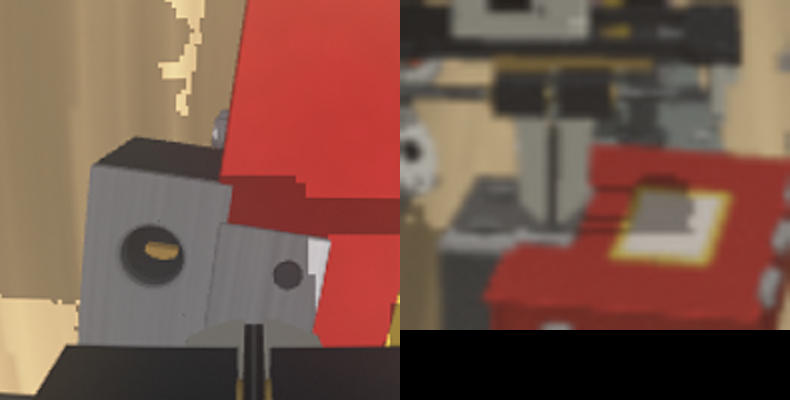

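The lid now looks shut or within about a degree: its near-front corner is at (487,295) against (476,293) predicted for shut. I'll press until force is felt.

>>> arm_command(
  moves=[
    [[0,0,0.001],[0,0,0],0],
    [[0,0,0.0015],[0,0,0],0],
    [[0,0,0.002],[0,0,0],0],
    [[0,0,0.0025],[0,0,0],0],
    [[0,0,0.003],[0,0,0],0],
  ],
)

```text
time: 7.1
tool_pos: [0.5307, -0.1701, 0.1516]
tool_rot: [3.141, 0.0, 1.571]
contact_force: [-2.0, 0.4, 4.0]
opening: -0.0
grip_force: 2.1
```

>>> arm_command(
  moves=[
    [[0,0,0.0005],[0,0,0],0],
    [[0,0,0.001],[0,0,0],0],
    [[0,0,0.0015],[0,0,0],0],
    [[0,0,0.0015],[0,0,0],0],
    [[0,0,0.0015],[0,0,0],0],
  ],
)

```text
time: 7.6
tool_pos: [0.5307, -0.1701, 0.1501]
tool_rot: [3.141, 0.0, 1.571]
contact_force: [-1.8, 1.1, 4.7]
opening: 0.0005
grip_force: 2.6
```

>>> arm_command(
  moves=[
    [[0,0,0.0005],[0,0,0],0],
    [[0,0,0.001],[0,0,0],0],
    [[0,0,0.0015],[0,0,0],0],
    [[0,0,0.002],[0,0,0],0],
    [[0,0,0.002],[0,0,0],0],
  ],
)

```text
time: 8.1
tool_pos: [0.5308, -0.1701, 0.1484]
tool_rot: [3.141, 0.0, 1.571]
contact_force: [-1.4, 1.5, 6.8]
opening: 0.0007
grip_force: 3.5
```

Run:
```python
from h import *
o=robot.observe(); print(o["tool_pos"],o["contact_force"],o["torque"],o["qpos"])
m=snap("wrist","w7")
P=[.5805,-.1765,-.1576,0]
for nm in("w4","w5","w6","w7"):
    im=cv2.imread(f"pics/{nm}.png"); mm=load(nm)
    g=cv2.cvtColor(im,cv2.COLOR_BGR2GRAY)
    hsv=cv2.cvtColor(im,cv2.COLOR_BGR2HSV)
    # hole = non-plate pixels inside window; plate gray ~118
    w=(cv2.absdiff(g,118)>10).astype(np.uint8)[170:245,250:310]
    n,l,s,c=cv2.connectedComponentsWithStats(w)
    k=[(s[i][4],np.round(s[i][:2]+s[i][2:4]/2+[250,170],1).tolist()) for i in range(1,n) if 400<s[i][4]<1500]
    print(nm,k,"pred th0",proj("wrist",W(P,.149,.022,.006),mm),"th.05",proj("wrist",W(P[:3]+[.05],.149,.022,.006),mm))
```

```text
[ 0.53075017 -0.1701462   0.14839881] [-1.4091885   1.54020577  6.82975444] [0.1228302  0.39296998 0.0314637 ] [-4.47747299e-01  4.42999021e-01  1.51010312e+00  2.13348041e-05
  1.18773435e+00 -4.47735162e-01]
w4 [(np.int32(865), [276.5, 209.5])] pred th0 [275.3 202.9] th.05 [274.1 207. ]
w5 [(np.int32(823), [275.5, 208.5])] pred th0 [272.5 208.4] th.05 [271. 213.]
w6 [(np.int32(810), [276.0, 208.0])] pred th0 [271.8 209.5] th.05 [270.4 214.2]
w7 [] pred th0 [269.8 213. ] th.05 [268.1 218. ]
```

Run:
```python
from h import *
for nm in("w6","w7"):
    g=cv2.cvtColor(cv2.imread(f"pics/{nm}.png"),cv2.COLOR_BGR2GRAY)
    print(nm); print(g[180:250:4,246:316:3])
a=cv2.imread("pics/w6.png");b=cv2.imread("pics/w7.png")
t=a[150:190,240:300]; # corner of plate
r=cv2.matchTemplate(b[130:215,220:320],t,cv2.TM_CCOEFF_NORMED); _,v,_,p=cv2.minMaxLoc(r); print(v,p[0]+220-240,p[1]+130-150)
for nm in("w6","w7"): print(proj("wrist",W([.5805,-.1765,-.1576,0],.168,.045,.006),load(nm)))
```

```text
w6
[[122 119 120 121 119 118 118 119 120 120 117 120 118 117 118 118 118 120
  116 118 120 121 116 101]
 [123 120 120 121 118 120 118 120 119 119 117 122 116 118 117 118 118 120
  117 118 119 121 117  77]
 [123 119 121 120 119 120 118 120 119 119 118 121 117 118 118 117 119 119
  118 118 120 120 118  71]
 [122 120 121 119 119 120 118 116 104  91  90 102 113 118 118 118 119 118
  118 118 120 114 109  99]
 [120 120 121 118 119 120  92  54  56  57  58  57  58  72 114 117 119 118
  118 119 121 104 117 116]
 [120 120 121 117 118  94  59  56  56  55  62  59  59  57  64 116 119 117
  119 119 122 108 116 117]
 [120 121 121 117 110  62  56  56  57 133 128 121 114 106  97  94 119 118
  119 120 121 112 115 117]
 [120 121 121 118 110  68  59  58  57  57  96 117 128 111  67  68 119 118
  118 120 120 116 115 118]
 [119 121 121 117 113  84  67  57  58  59  58  57  57  56  57  89 120 118
  119 120 107 116 115 119]
 [120 121 120 119 120 113  81  67  60  59  59  59  57  56  64 111 118 118
  119 121 102 115 115 118]
 [119 121 120 118 119 118 113  92  76  67  67  65  66  82 113 119 117 118
  119 119 109
[... 1895 characters left out ...]
64  65  66  66
   65  65  65  67  71  88]
 [ 69  69  69  70  69  68  66  67  66  64  64  64  63  64  65  65  66  65
   65  64  65  67  69 104]
 [ 70  69  69  70  69  68  66  67  65  65  64  65  64  64  65  66  66  65
   64  63  65  68  68 121]
 [ 69  69  69  70  70  68  67  66  65  66  65  64  65  65  65  65  65  65
   63  64  61  68  65 120]
 [ 69  69  70  69  69  67  67  67  65  65  64  64  64  64  65  65  66  65
   64  64  67  69  81 114]
 [ 69  69  70  70  69  68  67  66  65  65  64  64  64  65  64  66  64  64
   60  94 110 113 113 113]
 [ 69  70  69  70  70  67  66  65  65  65  64  64  63  65  65  66  79 114
  113 113 113 113 113 113]]
0.5854765176773071 -2 2
[241.2 162.3]
[237.9 164.2]
```

>>> arm_command(
  moves=[
    [[0,0,0.001],[0,0,0],0],
    [[0,0,0.0015],[0,0,0],0],
    [[0,0,0.002],[0,0,0],0],
    [[0,0,0.002],[0,0,0],0],
    [[0,0,0.002],[0,0,0],0],
  ],
)

```text
time: 8.65
tool_pos: [0.5308, -0.1702, 0.1468]
tool_rot: [3.141, 0.001, 1.571]
contact_force: [-2.2, 1.1, 8.1]
opening: 0.0006
grip_force: 4.7
```

>>> arm_command(
  moves=[
    [[0,0,0.001],[0,0,0],0],
    [[0,0,0.002],[0,0,0],0],
    [[0,0,0.003],[0,0,0],0],
    [[0,0,0.003],[0,0,0],0],
    [[0,0,0.003],[0,0,0],0],
  ],
)

```text
time: 9.15
tool_pos: [0.5311, -0.1703, 0.1454]
tool_rot: [3.139, 0.001, 1.571]
contact_force: [-5.9, 2.4, 19.9]
opening: 0.0007
grip_force: 9.4
```

Run:
```python
from h import *
from scipy.optimize import least_squares
m=load("w1"); f=lambda x,y:(150+x/2.1,y/2.1)
px={k:np.array(f(*v)) for k,v in dict(rl=(560,204),rr=(493,527),fl=(363,152),hA=(307,317),hB=(295,410),p1=(274,264),p4=(253,456)).items()}
L=dict(rl=(-.002,.102,.003),rr=(-.002,-.102,.003),fl=(.132,.102,.003),hA=(.149,.022,.006),hB=(.149,-.022,.006),p1=(.168,.045,.006),p4=(.168,-.045,.006))
ex=lambda p:np.concatenate([proj("wrist",W(p[:4],*L[k])+[0,0,p[4]],m)-px[k] for k in px])
r=least_squares(ex,[.58,-.176,-.16,.55,0],diff_step=1e-3); print(r.x,np.round(r.fun,1))
print(np.sqrt(np.diag(np.linalg.inv(r.jac.T@r.jac))*.5))
# side view residual on lid/box now
cv2.imwrite("pics/side7.png",robot.read_camera("side")[:,:,::-1])
```

```text
[ 0.58033644 -0.17640832 -0.15568448  0.55074601  0.        ] [-0.1 -0.4 -0.8 -0.8  0.1 -0.9  0.1  0.5 -0.2  0.5  0.8 -0.  -0.4  1.3]Traceback (most recent call last):
  File "<stdin>", line 8, in <module>
    ainv = _umath_linalg.inv(a, signature=signature)
    raise LinAlgError("Singular matrix")
numpy.linalg.LinAlgError: Singular matrix
```

>>> arm_command(
  moves=[
    [[0,0,-0.02],[0,0,0],0],
    [[0,0,-0.07],[0,0,0],0],
    [[0,0,-0.12],[0,0,0],0],
    [[0.05,0,-0.16],[0,0,0],0.0918],
    [[0.1,0,-0.2],[0,0,0],0.0918],
  ],
)

```text
time: 9.65
tool_pos: [0.5307, -0.0919, 0.3265]
tool_rot: [3.141, 0.0, 1.568]
contact_force: [0.3, 0.9, -0.4]
opening: 0.0118
grip_force: 0.0
```

>>> arm_command(
  moves=[
    [[0.05,0.01,0],[0,0,0],0.0918],
    [[0.1,0.02,0],[0,0,0],0.0918],
    [[0.14,0.03,0],[0,0,0],0.0918],
    [[0.16,0.03,0],[0,0,0],0.0918],
    [[0.16,0.03,0],[0,0,0],0.0918],
  ],
)

```text
time: 10.15
tool_pos: [0.5606, 0.0709, 0.3245]
tool_rot: [-3.141, -0.001, 1.575]
contact_force: [0.4, 0.4, -0.3]
opening: 0.0519
grip_force: 0.0
```

```bash
sed -i 's/return np.round(\[m\["cx"\]/return np.array([m["cx"]/; s/\*q\[1\]\],1)/*q[1]])/' h.py
python3 - <<'E'
from h import *
from scipy.optimize import least_squares
o=robot.observe(); print(o["tool_pos"],o["tool_rot"],o["contact_force"],o["opening"])
m=load("w1"); f=lambda x,y:(150+x/2.1,y/2.1)
px={k:np.array(f(*v)) for k,v in dict(rl=(560,204),rr=(493,527),fl=(363,152),hA=(307,317),hB=(295,410),p1=(274,264),p4=(253,456)).items()}
L=dict(rl=(-.002,.102,.003),rr=(-.002,-.102,.003),fl=(.132,.102,.003),hA=(.149,.022,.006),hB=(.149,-.022,.006),p1=(.168,.045,.006),p4=(.168,-.045,.006))
ex=lambda p:np.concatenate([proj("wrist",W(p[:4],*L[k])+[0,0,p[4]],m)-px[k] for k in px])
r=least_squares(ex,[.58,-.176,-.16,.55,.01]); print(r.x,np.round(r.fun,1))
print(np.sqrt(np.diag(np.linalg.inv(r.jac.T@r.jac))*.5))
mw=snap("wrist","w8"); S=robot.read_camera("side")[:,:,::-1]; cv2.imwrite("pics/side8.png",S)
C=robot.read_camera("scene")[:,:,::-1]; cv2.imwrite("pics/scene8.png",C)
w=cv2.imread("pics/w8.png")
c=np.zeros((600,800,3),np.uint8)
c[:400,:500]=cv2.resize(w[0:256,160:480],(500,400),interpolation=2)      # 1.5625
c[400:600,:300]=cv2.resize(S[190:250,275:365],(300,200),interpolation=2)  # 3.333
c[:600,500:800]=cv2.resize(C[180:280,250:300],(300,600),interpolation=2)  # 6
cv2.imwrite("pics/m8.png",c)
print("tip",(proj("side",o["tool_pos"])))
for th in(0,.05): print(th,[(proj("side",W([.5804,-.1764,-.157,th],*q))-[275,190])*3.333+[0,400] for q in((.168,-.045,.006),(.132,-.102,.003))])
E
```

```text
[0.56056986 0.07089984 0.32453244] [-3.14071159e+00 -7.26775316e-04  1.57493383e+00] [ 0.36244596  0.44485223 -0.26678641] 0.05194391754330832
[ 0.58147504 -0.17696874 -0.15503184  0.53000845 -0.0009862 ] [ 0.5 -0.  -0.  -0.8 -0.2 -0.1 -0.1  0.4 -0.3 -0.2  0.6  0.2 -0.4  0.2]
[0.00055527 0.00040081 0.00340066 0.00834269 0.00119936]
tip [315.39385025 154.94039102]
0 [array([ 32.83318195, 513.4901457 ]), array([ 58.54585821, 546.37460419])]
0.05 [array([ 33.29881063, 505.16357253]), array([ 58.87477724, 539.62684527])]
```

View pics/m8.png

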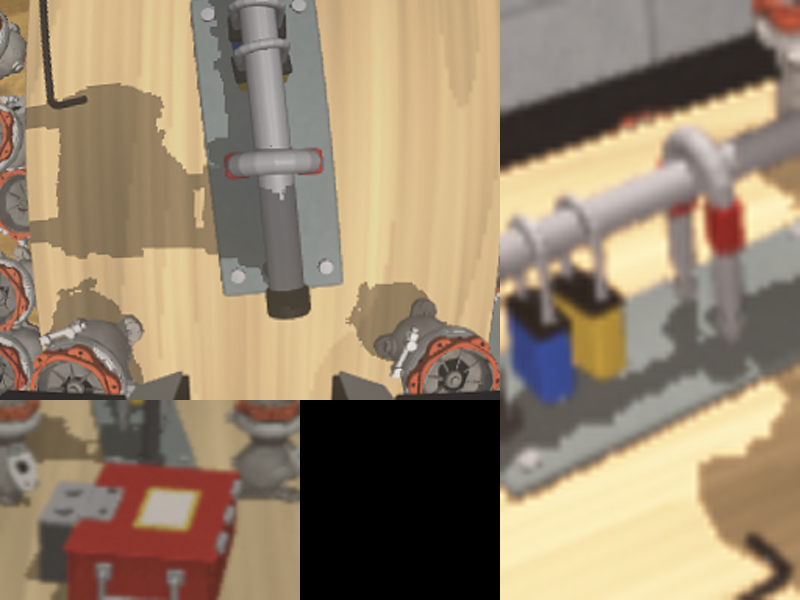

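The lid is shut: the plate lies flat in the side view and its corner is at (66,545), against (58,546) predicted. The wrist view shows the shackle across the tube, with its outer sleeve edges at (226,165) and (322,160) and the tube end at (288,300). The open finger ends at (188,375) and (335,375) show that the real finger tips are about 30 mm short of the reported TCP.

Run:
```python
from h import *
m=load("w8"); f=lambda x,y:(160+x/1.5625,y/1.5625)
a=at("wrist",*f(226,165),.212,m); b=at("wrist",*f(322,160),.212,m); c=at("wrist",*f(274,163),.240,m)
print("sleeves",a,b,(a+b)/2,"w",np.linalg.norm(a-b),"bow",c,"yaw of legs axis",np.degrees(np.arctan2(*(b-a)[1::-1])))
t1=at("wrist",*f(289,300),.229,m);t2=at("wrist",*f(263,5),.229,m); print("tube",t1,t2,np.degrees(np.arctan2(-(t2-t1)[0],(t2-t1)[1])))
e1=at("wrist",*f(224,296),.126,m);e2=at("wrist",*f(342,284),.126,m);print("base front edge",e1,e2,np.degrees(np.arctan2(*(e2-e1)[1::-1])))
g=lambda x,y:(250+(x-500)/6,180+y/6)
print("scene near sleeve ctr",at("scene",*g(725,225),.2),"bow apex",at("scene",*g(688,135),.24),"sleeve bottom/top z same xy?",at("scene",*g(725,250),.186),at("scene",*g(725,203),.214))
p=(np.array([.5815,-.1770]));yaw=-.155
for q in((-.084,0),):print("mouth",p+[q[0]*np.cos(yaw),q[0]*np.sin(yaw)])
```

```text
sleeves [0.5389 0.1559 0.212 ] [0.5975 0.1596 0.212 ] [0.5682  0.15775 0.212  ] w 0.05871669268615185 bow [0.5673 0.1565 0.24  ] yaw of legs axis 3.6128556360745674
tube [0.5775 0.0751 0.229 ] [0.5609 0.2531 0.229 ] 5.327904097131813
base front edge [0.5304 0.0508 0.126 ] [0.6276 0.0616 0.126 ] 6.340191745909908
scene near sleeve ctr [0.5423 0.1571 0.2   ] bow apex [0.5688 0.1608 0.24  ] sleeve bottom/top z same xy? [0.5414 0.1585 0.186 ] [0.5406 0.1571 0.214 ]
mouth [ 0.49850703 -0.16403207]
```

>>> arm_command(
  moves=[
    [[0.04,0.004,0],[0,0,-0.04],0.0918],
    [[0.075,0.007,0],[0,0,-0.075],0.0918],
    [[0.086,0.007,0],[0,0,-0.075],0.0918],
    [[0.086,0.007,0.03],[0,0,-0.075],0.0918],
    [[0.086,0.007,0.06],[0,0,-0.075],0.0918],
  ],
)

```text
time: 10.8
tool_pos: [0.5683, 0.1528, 0.2652]
tool_rot: [3.139, 0.001, 1.644]
contact_force: [0.7, -0.4, 0.5]
opening: 0.0915
grip_force: 0.0
```

Run:
```python
from h import *
o=robot.observe();print(o["tool_pos"],o["tool_rot"],o["opening"],o["contact_force"])
m=snap("wrist","w9"); im=cv2.imread("pics/w9.png"); hsv=cv2.cvtColor(im,cv2.COLOR_BGR2HSV)
mask=(((hsv[...,0]<5)|(hsv[...,0]>174))&(hsv[...,1]>150)).astype(np.uint8)
n,l,s,c=cv2.connectedComponentsWithStats(mask)
for i in range(1,n):
    if s[i][4]>30: print(s[i],c[i])
T=np.array([.568,.157,.212]);print("pred sleeves outer",proj("wrist",T+[-.03,-.0023,0],m),proj("wrist",T+[.03,.0023,0],m))
```

```text
[0.56825856 0.1528483  0.26520712] [3.13912041e+00 5.19272159e-04 1.64440572e+00] 0.09149586600027892 [ 0.68330192 -0.43380765  0.46364444]
pred sleeves outer [290.02120862 205.41342733] [363.73125035 205.16662806]
```

>>> arm_command(
  moves=[
    [[0,0,0.015],[0,0,0],0.0918],
    [[0,0,0.03],[0,0,0],0.0918],
    [[0,0,0.045],[0,0,0],0.0918],
    [[0,0,0.06],[0,0,0],0.0918],
    [[0,0,0.065],[0,0,0],0.0918],
  ],
)

```text
time: 11.35
tool_pos: [0.5673, 0.1524, 0.1994]
tool_rot: [-3.139, 0.001, 1.644]
contact_force: [-0.6, 0.6, -0.5]
opening: 0.0921
grip_force: 0.0
```

Run:
```python
from h import *
o=robot.observe();print(o["tool_pos"],o["tool_rot"],o["opening"],o["contact_force"])
m=snap("wrist","w10"); im=cv2.imread("pics/w10.png"); hsv=cv2.cvtColor(im,cv2.COLOR_BGR2HSV)
mask=(((hsv[...,0]<6)|(hsv[...,0]>172))&(hsv[...,1]>120)&(hsv[...,2]>40)).astype(np.uint8)
n,l,s,c=cv2.connectedComponentsWithStats(mask)
for i in range(1,n):
    if s[i][4]>20 and s[i][1]>100 and 200<s[i][0]<450: print(s[i],c[i])
T=np.array([.568,.157,.212]);print("pred sleeves outer",proj("wrist",T+[-.03,-.0023,0],m),proj("wrist",T+[.03,.0023,0],m))
cv2.imwrite("pics/m10.png",cv2.resize(im[100:300,220:440],None,fx=3,fy=3))
```

```text
[0.56729718 0.15241567 0.19943708] [-3.13940514e+00  5.42562688e-04  1.64370703e+00] 0.09212776395356793 [-0.60809745  0.56965855 -0.47333247]
[281 213  27  23 384] [295.29427083 221.5       ]
[350 213  27  23 389] [361.37275064 221.71465296]
pred sleeves outer [280.06563901 236.88807667] [377.64323659 236.60232595]
```

Run:
```python
from h import *
m=load("w10")
for v in (213,236): print(v,at("wrist",281,v,.214,m),at("wrist",377,v,.214,m))
g=cv2.imread("pics/w10.png"); print(g[205:262:3,300].tolist()); print(g[205:262:3,329].tolist())
```

```text
213 [0.5385 0.171  0.214 ] [0.5952 0.1752 0.214 ]
236 [0.5388 0.1562 0.214 ] [0.5971 0.1605 0.214 ]
[[74, 76, 79], [76, 77, 81], [70, 73, 81], [41, 47, 85], [41, 47, 86], [43, 49, 87], [43, 48, 88], [44, 50, 110], [52, 56, 101], [73, 75, 78], [74, 76, 79], [82, 84, 87], [88, 89, 92], [94, 95, 97], [94, 96, 99], [97, 98, 101], [95, 96, 99], [94, 95, 98], [88, 89, 92]]
[[97, 97, 99], [97, 97, 99], [97, 97, 99], [97, 97, 99], [98, 97, 100], [97, 97, 99], [97, 97, 100], [98, 98, 100], [116, 116, 119], [134, 132, 135], [98, 99, 101], [100, 100, 102], [79, 79, 81], [87, 87, 89], [94, 94, 96], [97, 98, 100], [106, 106, 108], [104, 104, 107], [101, 101, 103]]
```

>>> arm_command(
  moves=[
    [[0.005,0.001,0.01],[0,0,0],0.0918],
    [[0.005,0.001,0.02],[0,0,0],0.0918],
    [[0.005,0.001,0.03],[0,0,0],0.0918],
    [[0.005,0.001,0.039],[0,0,0],0.0918],
    [[0.005,0.001,0.039],[0,0,0],0.0918],
  ],
)

```text
time: 11.9
tool_pos: [0.5674, 0.1589, 0.1596]
tool_rot: [-3.139, 0.0, 1.646]
contact_force: [0.7, 0.0, -0.4]
opening: 0.092
grip_force: 0.0
```

>>> arm_command(
  moves=[
    [[0,0,0.003],[0,0,0],0.0918],
    [[0,0,0.003],[0,0,0],0.05],
    [[0,0,0.003],[0,0,0],0.05],
    [[0,0,0.003],[0,0,0],0.05],
    [[0,0,0.003],[0,0,0],0.05],
  ],
  squeeze=50,
)

```text
time: 12.4
tool_pos: [0.5684, 0.1591, 0.1586]
tool_rot: [3.141, -0.0, 1.646]
contact_force: [1.0, -1.0, -0.9]
opening: 0.064
grip_force: 0.0
```

>>> arm_command(
  moves=[
    [[0,0,0],[0,0,0],0.05],
    [[0,0,0],[0,0,0],0.05],
    [[0,0,0],[0,0,0],0.05],
    [[0,0,-0.003],[0,0,0],0.05],
    [[0,0,-0.006],[0,0,0],0.05],
  ],
)

```text
time: 12.9
tool_pos: [0.5679, 0.159, 0.1639]
tool_rot: [-3.14, 0.0, 1.646]
contact_force: [0.4, 0.3, -3.5]
opening: 0.0598
grip_force: 50.0
```

>>> arm_command(
  moves=[
    [[0,0,-0.02],[0,0,0],0.05],
    [[0,0,-0.055],[0,0,0],0.05],
    [[0,0,-0.09],[0,0,0],0.05],
    [[0,0,-0.125],[0,0,0],0.05],
    [[0,0,-0.155],[0,0,0],0.05],
  ],
)

```text
time: 13.4
tool_pos: [0.5682, 0.159, 0.3213]
tool_rot: [3.141, -0.0, 1.646]
contact_force: [-0.2, 0.2, -3.7]
opening: 0.0596
grip_force: 50.0
```

Run:
```python
from h import *
o=robot.observe();print(o["tool_pos"],o["tool_rot"],o["qpos"],o["opening"],o["contact_force"],o["grip_force"])
# find red sleeves of lifted shackle in scene & side
T=o["tool_pos"]
for n in("scene","side"):
    im=robot.read_camera(n)[:,:,::-1]; cv2.imwrite(f"pics/{n}11.png",im); hsv=cv2.cvtColor(im,cv2.COLOR_BGR2HSV)
    mask=(((hsv[...,0]<5)|(hsv[...,0]>175))&(hsv[...,1]>130)&(hsv[...,2]>50)).astype(np.uint8)
    k,l,s,c=cv2.connectedComponentsWithStats(mask); p=proj(n,T+[0,0,.04])
    print(n,p,[(s[i].tolist()) for i in range(1,k) if s[i][4]>6 and np.hypot(*(c[i]-p))<35])
```

```text
[0.56816587 0.15903655 0.32125575] [ 3.14062333e+00 -1.76365668e-05  1.64576414e+00] [ 1.43100770e-01  4.12009599e-01  1.08503692e+00 -4.85243866e-05
  1.64357786e+00  6.81294086e-02] 0.059578066110283164 [-0.22470795  0.21286131 -3.72350873] 49.99606668949127
scene [279.22939455 165.8909669 ] [[272, 159, 7, 9, 54]]
side [317.83743477 138.18537544] [[311, 134, 4, 7, 26], [324, 134, 3, 7, 21]]
```

Run:
```python
from h import *
T=np.array([.568,.159,0]); 
for z in(.34,.35,.36,.37,.38): print(z,proj("side",T+[0,0,z]),proj("scene",T+[-.022,-.0016,z]))
im=cv2.imread("pics/side11.png"); print("col313");print(im[120:165,313].tolist());print("col318");print(im[120:165:2,318].tolist())
im=cv2.imread("pics/scene11.png"); print(im[150:195,275].tolist())
```

```text
0.34 [317.69738995 143.9109914 ] [283.96070684 175.52582205]
0.35 [317.74151173 141.22446741] [283.74379457 172.37247161]
0.36 [317.7858179  138.52671644] [283.52497185 169.1913481 ]
0.37 [317.83030962 135.81766794] [283.30421333 165.98208297]
0.38 [317.87498804 133.09725082] [283.0814932  162.74430115]
col313
[[89, 90, 89], [116, 119, 118], [123, 126, 125], [122, 126, 125], [123, 127, 126], [120, 124, 124], [92, 99, 101], [76, 82, 84], [89, 93, 95], [97, 99, 101], [99, 101, 103], [97, 100, 101], [96, 99, 102], [81, 83, 103], [51, 54, 108], [37, 41, 108], [37, 41, 109], [36, 40, 107], [37, 41, 109], [38, 42, 111], [47, 50, 108], [88, 91, 102], [96, 99, 101], [96, 99, 100], [94, 97, 99], [94, 97, 99], [94, 96, 98], [93, 96, 97], [93, 96, 98], [92, 95, 97], [84, 87, 90], [78, 82, 84], [85, 88, 90], [92, 95, 97], [89, 92, 98], [89, 97, 104], [94, 103, 115], [74, 86, 110], [60, 76, 111], [70, 84, 114], [91, 101, 119], [100, 108, 116], [64, 73, 80], [56, 60, 64], [105, 107, 110]]
col318
[[73, 74, 75], [122, 125, 124], [122, 125, 125], [101, 103, 105], [92, 95, 96], [75, 83, 86], [80, 89, 
[... 253 characters left out ...]
 40], [38, 38, 40], [38, 38, 40], [37, 38, 39], [37, 38, 40], [41, 42, 44], [61, 62, 66], [98, 99, 105], [116, 117, 125], [109, 111, 133], [67, 69, 139], [40, 42, 138], [36, 40, 138], [36, 40, 137], [36, 39, 136], [37, 40, 137], [36, 39, 136], [42, 45, 135], [70, 72, 133], [110, 112, 130], [123, 125, 133], [124, 126, 133], [124, 126, 133], [124, 126, 133], [123, 125, 133], [121, 122, 130], [120, 122, 129], [120, 122, 129], [124, 127, 133], [121, 124, 129], [99, 100, 107], [112, 115, 122], [111, 113, 120], [103, 105, 111], [123, 126, 131], [127, 130, 134], [126, 129, 133], [125, 127, 133], [124, 127, 132], [118, 121, 127], [90, 94, 100], [51, 54, 60], [38, 41, 48], [38, 40, 47], [38, 41, 48]]
```

>>> arm_command(
  moves=[
    [[-0.02,-0.005,0],[0,0,-0.13],0.05],
    [[-0.055,-0.015,0],[0,0,-0.27],0.05],
    [[-0.09,-0.025,0],[0,0,-0.41],0.05],
    [[-0.125,-0.035,0],[0,0,-0.55],0.05],
    [[-0.16,-0.045,0],[0,0,-0.69],0.05],
  ],
)

```text
time: 14.0
tool_pos: [0.5343, -0.005, 0.3174]
tool_rot: [-3.14, -0.002, 2.342]
contact_force: [0.8, -0.8, -3.1]
opening: 0.0598
grip_force: 50.0
```

```bash
cat >> h.py <<'E'
def go(x,y,yaw,z=None):
    o=robot.observe(); T=o["tool_pos"]; w=o["tool_rot"][2]; d=np.array([x,y])-T[:2]
    print("pos",np.round(T,4),"yaw",round(w,4),"tool dx %.4f dy %.4f"%(d@[np.cos(w),np.sin(w)],d@[np.sin(w),-np.cos(w)]),"turn %.4f"%(-(yaw-w)),"dz",None if z is None else round(T[2]-z,4),"F",np.round(o["contact_force"],1))
E
python3 -c "
from h import *
go(.498,-.164,2.986,.32)"
```

```text
pos [ 0.5343 -0.005   0.3174] yaw 2.3418 tool dx -0.0887 dy -0.1368 turn -0.6442 dz -0.0026 F [ 0.8 -0.8 -3.1]
```

>>> arm_command(
  moves=[
    [[-0.02,-0.03,0],[0,0,-0.13],0.05],
    [[-0.042,-0.065,0],[0,0,-0.27],0.05],
    [[-0.063,-0.098,0],[0,0,-0.41],0.05],
    [[-0.08,-0.125,0],[0,0,-0.55],0.05],
    [[-0.0887,-0.137,0],[0,0,-0.644],0.05],
  ],
)

```text
time: 14.5
tool_pos: [0.4965, -0.1651, 0.3174]
tool_rot: [3.142, -0.003, 2.982]
contact_force: [0.1, 1.2, -3.3]
opening: 0.0598
grip_force: 50.0
```

```bash
python3 -c "
from h import *
go(.498,-.164,2.986,.3)
m=snap('wrist','w12')
c=np.array([.498,-.164,.184]);u=np.array([.155,.988,0])
print([proj('wrist',c+s*.022*u,m) for s in(1,-1)])
T=robot.observe()['tool_pos']
print('leg ends',[proj('wrist',T+s*.022*u+[0,0,-.028],m) for s in(1,-1)])
g=cv2.cvtColor(cv2.imread('pics/w12.png'),cv2.COLOR_BGR2GRAY)
print(g[190:300:5,230:420:6])
"
```

```text
pos [ 0.4965 -0.1651  0.3174] yaw 2.9822 tool dx -0.0013 dy 0.0014 turn -0.0038 dz 0.0174 F [ 0.1  1.2 -3.3]
[array([348.1013672 , 188.15625699]), array([306.91320003, 188.29203352])]
leg ends [array([354.23135107, 221.4150522 ]), array([294.99422084, 221.60040652])]
[[192 195 197 197 132 134 132 131  89 101 190 190  66  65  73 187 186 185
  180  64  64 117 177 173 108  81 108 107 105 112 133 175]
 [196 195 193 165  73  71  72  68  98  64 189 189 115  73 167 186 185 184
  182  84  76 180 176 173 117  79  66  67  67  68 152 169]
 [185 184 184  73  72  71  71  71  69  70 191 191 190 189 188 187 186 184
  182 181 179 178 176 172  71  71  74  65  67  67  64 187]
 [181 172 107 106 107 104 104 105 102 102 187 152 150 154 157 160 162 163
  165 166 167 169 168 164  98  98  98  97  99  98  98  98]
 [178 181 106 105 105 103 102 102 101 102 101 167 187 186 184 183 182 180
  179 177 176 174  98  95  97  97  97  96  97  96  98  97]
 [180 184 106 105 104 102 102 101 102 101 101 153 187 187 186 185 185 184
  183 182 180 180  96  96  95  96  97  96  96  97  97  94]
 [181 181 104 103 103 101 102 102 
[... 1394 characters left out ...]
9  83  67  51  46  98  98  99  98]
 [ 68  98  98  99  79  45  45  85  84  81  78  64 223 221 220 220 217 220
  220 218 220  64  77  82  84  84  45  44  60  98  98  97]
 [ 55  54  53  51  52  52  50  60  64  66  63  63 147 154 159 160 161 159
  158 153 144  58  64  65  63  61  50  50  51  50  51  53]
 [ 63  65  65  63  61  60  58  59  60  60  63  63  65  66  66  66  66  67
   66  66  65  64  63  62  60  60  60  59  62  62  63  65]
 [ 65  65  65  65  65  66  65  65  66  65  67  67  67  68  68  69  68  68
   67  67  67  67  66  67  66  66  65  65  65  65  64  65]
 [ 65  66  66  66  66  67  68  69  68  69  70  70  70  71  71  71  71  71
   71  71  70  70  70  69  69  68  67  67  67  66  66  65]]
```

```bash
cat >> h.py <<'E'
def blobs(name,x0,x1,y0,y1,lo):
    g=cv2.cvtColor(cv2.imread(f'pics/{name}.png'),cv2.COLOR_BGR2GRAY)[y0:y1,x0:x1]
    k,l,s,c=cv2.connectedComponentsWithStats((g<lo).astype(np.uint8))
    return [(s[i][4],(s[i][:2]+[x0,y0]).tolist(),s[i][2:4].tolist(),np.round(s[i][:2]+(s[i][2:4]-1)/2+[x0,y0],1)) for i in range(1,k) if s[i][4]>40]
E
python3 -c "
from h import *
m=load('w12')
for lo in(100,140):
  print([b for b in blobs('w12',285,375,160,207,lo)])
g=cv2.cvtColor(cv2.imread('pics/w12.png'),cv2.COLOR_BGR2GRAY); print(g[170:202:2,290:370:3])
"
```

```text
[(np.int32(625), [287, 162], [82, 9], array([327.5, 166. ])), (np.int32(184), [299, 181], [16, 16], array([306.5, 188.5])), (np.int32(190), [340, 181], [16, 16], array([347.5, 188.5])), (np.int32(79), [369, 191], [6, 16], array([371.5, 198.5]))]
[(np.int32(948), [286, 160], [84, 12], array([327.5, 165.5])), (np.int32(180), [360, 176], [15, 31], array([367., 191.])), (np.int32(225), [299, 181], [17, 17], array([307., 189.])), (np.int32(234), [340, 180], [17, 17], array([348., 188.]))]
[[ 64  64  63  63  62  61  60  60  60  60  59  58  57  60  63  63  62  63
   62  62  62  62  61  62  62  63  72]
 [154 157 159 160 161 161 161 161 163 165 165 170 174 173 173 172 171 171
  171 170 169 169 173 172 171 174 173]
 [186 186 186 185 185 183 184 184 183 183 182 182 182 182 181 181 181 180
  179 179 179 179 178 179 178 178 177]
 [188 187 187 187 186 186 186 186 185 184 184 184 184 184 183 183 182 182
  181 180 180 179 179 179 179 177 176]
 [188 187 186 186 184 186 185 184 183 182 182 182 181 181 180 179 179 179
  178 179 179 177 177 176 176 176 174]
 [190 191 191 192 195 170 151 190 190 188 189 
[... 497 characters left out ...]
 110 179 178 177 175]
 [190 190 190 109  66  66  65  66  73 188 187 186 186 186 185 185 180  67
   64  64  64  62 117 178 177 176 173]
 [189 189 190 139  68  66  67  66  97 188 188 186 186 185 184 184 184  89
   64  64  63  64 144 177 176 175 172]
 [188 187 187 175  85  68  68  71 143 187 187 186 185 184 185 183 183 143
   71  67  69  90 173 178 177 176 173]
 [188 188 187 188 154  98  88 125 187 186 186 186 185 185 184 184 183 182
  126  93 108 161 180 179 177 177 174]
 [189 190 189 190 191 175 171 191 189 189 188 187 187 186 186 185 185 184
  182 171 173 181 179 178 177 176 173]
 [191 191 191 191 190 189 189 189 188 187 187 187 186 184 184 183 182 181
  181 181 179 178 178 176 176 176 172]]
```

```bash
python3 -c "
from h import *
m=snap('wrist','w13'); go(.498,-.164,2.986,.235)
g=cv2.cvtColor(cv2.imread('pics/w13.png'),cv2.COLOR_BGR2GRAY)
for v in (214,217,220,223,226,229,232,236): print(v,g[v,284:312].tolist(),'|',g[v,342:370].tolist())
T=robot.observe()['tool_pos'];u=np.array([.155,.988,0])
for h in(-.028,-.018,.0): print('leg',h,[np.round(proj('wrist',T+s*.022*u+[0,0,h],m),1) for s in(1,-1)])
"
```

```text
pos [ 0.4969 -0.1645  0.3173] yaw 2.9779 tool dx -0.0010 dy 0.0007 turn -0.0081 dz 0.0823 F [-0.  -0.3 -3.7]
214 [101, 101, 101, 101, 102, 102, 101, 102, 101, 101, 101, 101, 99, 102, 161, 193, 187, 187, 186, 186, 187, 186, 186, 186, 186, 185, 185, 185] | [180, 181, 181, 181, 180, 181, 180, 180, 180, 180, 180, 179, 180, 180, 179, 179, 179, 179, 180, 154, 93, 97, 97, 98, 98, 96, 96, 95]
217 [101, 101, 100, 100, 101, 101, 101, 100, 100, 97, 90, 90, 87, 92, 142, 178, 188, 187, 184, 183, 183, 184, 184, 185, 185, 185, 183, 182] | [173, 174, 173, 173, 173, 173, 173, 176, 177, 176, 176, 175, 175, 164, 146, 137, 155, 154, 158, 139, 96, 97, 98, 98, 97, 97, 97, 97]
220 [100, 100, 99, 99, 96, 92, 87, 99, 101, 107, 112, 114, 115, 111, 103, 96, 94, 80, 113, 158, 157, 96, 87, 94, 91, 82, 109, 178] | [178, 178, 177, 177, 179, 178, 115, 86, 83, 86, 82, 88, 93, 99, 104, 108, 112, 108, 101, 97, 95, 88, 89, 94, 95, 97, 96, 95]
223 [99, 99, 98, 105, 107, 111, 111, 112, 112, 111, 111, 113, 112, 112, 110, 110, 110, 111, 108, 99, 88, 85, 94, 94, 93, 90, 99, 132] | [176, 176, 176, 176, 177, 176, 99, 88, 99, 
[... 537 characters left out ...]
 84, 85, 87, 87, 87, 86, 86, 85, 84, 84, 85, 84, 84, 89, 96]
232 [82, 82, 83, 84, 85, 86, 86, 85, 86, 85, 85, 83, 85, 85, 86, 86, 86, 83, 82, 85, 94, 102, 99, 98, 99, 98, 98, 98] | [97, 96, 97, 97, 98, 96, 99, 107, 92, 80, 81, 82, 83, 84, 84, 85, 86, 86, 87, 87, 86, 85, 84, 84, 85, 84, 84, 86]
236 [82, 84, 85, 86, 86, 86, 87, 85, 85, 85, 84, 85, 85, 85, 86, 86, 84, 83, 81, 82, 89, 99, 100, 99, 99, 99, 100, 99] | [98, 97, 98, 99, 99, 99, 100, 88, 81, 80, 82, 82, 83, 84, 84, 85, 86, 87, 87, 87, 87, 86, 85, 85, 84, 84, 84, 84]
leg -0.028 [array([358.4, 221.5]), array([299.1, 221.5])]
leg -0.018 [array([359.8, 226.4]), array([298. , 226.4])]
leg 0.0 [array([362.5, 236.3]), array([295.6, 236.3])]
```

>>> arm_command(
  moves=[
    [[-0.001,0.001,0.025],[0,0,-0.008],0.05],
    [[-0.001,0.001,0.05],[0,0,-0.008],0.05],
    [[-0.001,0.001,0.075],[0,0,-0.008],0.05],
    [[-0.001,0.001,0.092],[0,0,-0.008],0.05],
    [[-0.001,0.001,0.092],[0,0,-0.008],0.05],
  ],
)

```text
time: 15.1
tool_pos: [0.4974, -0.16, 0.2239]
tool_rot: [3.139, -0.007, 2.987]
contact_force: [-0.3, 0.1, -3.3]
opening: 0.0593
grip_force: 50.0
```

```bash
python3 -c "
from h import *
m=snap('wrist','w14'); go(.498,-.1635,2.986,.225)
g=cv2.cvtColor(cv2.imread('pics/w14.png'),cv2.COLOR_BGR2GRAY)
print(g[190:250:3,276:378:3])
c=np.array([.498,-.164,.184]);T=robot.observe()['tool_pos'];u=np.array([.155,.988,0])
print('holes',[np.round(proj('wrist',c+s*.022*u,m),1) for s in(1,-1)])
for h in(-.028,-.018,.0): print('leg',h,[np.round(proj('wrist',T+s*.022*u+[0,0,h],m),1) for s in(1,-1)])
"
```

```text
pos [ 0.4984 -0.1606  0.2258] yaw 2.9872 tool dx -0.0001 dy -0.0029 turn 0.0012 dz 0.0008 F [ 0.3  0.6 -2.5]
[[ 64  64  63  63  62  62  61  61  62  61  60  60  60  59  58  59  58  57
   58  58  59  59  59  58  58  57  59  57  59  59  59  60  60  56]
 [ 68  67  66  66  66  67  66  66  66  65  66  65  65  65  64  64  62  61
   62  64  64  62  61  61  63  61  61  63  63  62  62  62  64  61]
 [112 113 112 112 112 111 111 111 112 111 112 111 112 111 111 118 186 188
  184 179 181 186 187 168 180 181 187 111 110 111 110 110 111 111]
 [110 110 110 109 109 109 109 110 109 109 109 109 109 108 109 107 105 107
  108 104 104 108 109 125 105 106 108 109 110 110 110 109 110 110]
 [113 113 113 113 112 112 112 112 111 111 112 112 112 112 111 111 111 111
  111 112 112 111 111 110 112 110 111 110 111 111 111 111 111 111]
 [112 111 111 110 111 110 110 108 110 110 109 109 108 108 108 109 109 107
  108 108 108 108 108 109 109 109 109 109 109 109 109 108 108 110]
 [112 112 113 110  86  65  60  71  98 112 111 111 106 195 140 162 159 192
  194 140 158 168 182  85  65  59  74 104 110 110 109 102 159 153]
 [11
[... 1353 characters left out ...]
149 149 119 151  76  79  83  86  85  83  82 160 177]
 [111 175  75  84  86  84  83  84  80 129 183 182 183 182 182 182 181 181
  182 180 181 180 179 179 180  72  81  83  85  85  83  83 103 116]
 [ 98 152  83  87  86  83  83  84  80 152 188 186 187 186 185 185 184 184
  183 182 181 180 181 181 180 104  80  82  84  85  85  83  82  93]
 [ 66  57  59  59  58  59  60  61  77 172 180 179 179 179 179 177 176 176
  176 176 175 175 174 173 174 131  66  59  59  60  59  58  58  63]]
holes [array([349.4, 217.7]), array([293. , 217.6])]
leg -0.028 [array([355.4, 223.7]), array([295.7, 223.6])]
leg -0.018 [array([356.6, 228.6]), array([294.4, 228.6])]
leg 0.0 [array([359.2, 238.6]), array([291.9, 238.6])]
```

>>> arm_command(
  moves=[
    [[-0.0005,-0.0032,0],[0,0,0],0.05],
    [[-0.0005,-0.0032,0],[0,0,0],0.05],
    [[-0.0005,-0.0032,0.004],[0,0,0],0.05],
    [[-0.0005,-0.0032,0.008],[0,0,0],0.05],
    [[-0.0005,-0.0032,0.012],[0,0,0],0.05],
  ],
)

```text
time: 15.65
tool_pos: [0.4991, -0.1651, 0.2151]
tool_rot: [-3.142, 0.0, 2.988]
contact_force: [0.5, 0.0, -2.6]
opening: 0.0598
grip_force: 50.0
```

>>> arm_command(
  moves=[
    [[0,0,0.002],[0,0,0],0.05],
    [[0,0,0.004],[0,0,0],0.05],
    [[0,0,0.006],[0,0,0],0.05],
    [[0,0,0.008],[0,0,0],0.05],
    [[0,0,0.008],[0,0,0],0.05],
  ],
)

```text
time: 16.15
tool_pos: [0.499, -0.1651, 0.207]
tool_rot: [3.141, -0.0, 2.988]
contact_force: [0.1, 1.1, -3.4]
opening: 0.06
grip_force: 50.0
```

```bash
python3 -c "
from h import *
go(.498,-.164,2.986,.2)
o=robot.observe();print(o['tool_rot'],o['torque'],o['opening'])"
```

```text
pos [ 0.499  -0.1651  0.207 ] yaw 2.9878 tool dx 0.0012 dy 0.0009 turn 0.0018 dz 0.007 F [ 0.1  1.1 -3.4]
[ 3.14142422e+00 -3.88738658e-04  2.98777373e+00] [ 0.11630521 -0.1053408   0.03591305] 0.059961454977248384
```

>>> arm_command(
  moves=[
    [[0.0007,0.001,0],[0,0,0],0.05],
    [[0.0007,0.001,0.002],[0,0,0],0.05],
    [[0.0007,0.001,0.004],[0,0,0],0.05],
    [[0.0007,0.001,0.006],[0,0,0],0.05],
    [[0.0007,0.001,0.006],[0,0,0],0.05],
  ],
)

```text
time: 16.65
tool_pos: [0.4984, -0.164, 0.2009]
tool_rot: [3.141, -0.001, 2.988]
contact_force: [-0.1, -0.3, -3.4]
opening: 0.0597
grip_force: 50.0
```

>>> arm_command(
  moves=[
    [[0,0,0.002],[0,0,0],0.05],
    [[0,0,0.004],[0,0,0],0.05],
    [[0,0,0.006],[0,0,0],0.05],
    [[0,0,0.006],[0,0,0],0.05],
    [[0,0,0.006],[0,0,0],0.05],
  ],
)

```text
time: 17.15
tool_pos: [0.4986, -0.164, 0.1953]
tool_rot: [3.142, 0.0, 2.988]
contact_force: [0.3, -0.1, -2.6]
opening: 0.0594
grip_force: 50.0
```

>>> arm_command(
  moves=[
    [[0,0,0.002],[0,0,0],0.05],
    [[0,0,0.003],[0,0,0],0.05],
    [[0,0,0.004],[0,0,0],0.05],
    [[0,0,0.005],[0,0,0],0.05],
    [[0,0,0.005],[0,0,0],0.05],
  ],
)

```text
time: 17.65
tool_pos: [0.4985, -0.164, 0.1902]
tool_rot: [3.142, -0.0, 2.988]
contact_force: [-0.1, -0.0, -3.1]
opening: 0.0595
grip_force: 50.0
```

>>> arm_command(
  moves=[
    [[0,0,0.001],[0,0,0],0.05],
    [[0,0,0.002],[0,0,0],0.05],
    [[0,0,0.003],[0,0,0],0.05],
    [[0,0,0.004],[0,0,0],0.05],
    [[0,0,0.004],[0,0,0],0.05],
  ],
)

```text
time: 18.15
tool_pos: [0.4985, -0.164, 0.1862]
tool_rot: [3.142, -0.0, 2.988]
contact_force: [-0.9, -0.1, -3.7]
opening: 0.0595
grip_force: 50.0
```

>>> arm_command(
  moves=[
    [[0,0,0.001],[0,0,0],0.05],
    [[0,0,0.002],[0,0,0],0.05],
    [[0,0,0.003],[0,0,0],0.05],
    [[0,0,0.003],[0,0,0],0.05],
    [[0,0,0.003],[0,0,0],0.05],
  ],
)

```text
time: 18.65
tool_pos: [0.4988, -0.1641, 0.1839]
tool_rot: [-3.141, 0.001, 2.988]
contact_force: [-1.5, 1.2, 3.8]
opening: 0.0593
grip_force: 50.0
```

>>> arm_command(
  moves=[
    [[0,0,0.001],[0,0,0],0.05],
    [[0,0,0.002],[0,0,0],0.05],
    [[0,0,0.003],[0,0,0],0.05],
    [[0,0,0.003],[0,0,0],0.05],
    [[0,0,0.003],[0,0,0],0.05],
  ],
)

```text
time: 19.15
tool_pos: [0.4989, -0.1643, 0.1812]
tool_rot: [-3.141, 0.001, 2.988]
contact_force: [-1.0, 0.8, 6.6]
opening: 0.0594
grip_force: 50.0
```

>>> arm_command(
  moves=[
    [[0,0,0.001],[0,0,0],0.05],
    [[0,0,0.002],[0,0,0],0.05],
    [[0,0,0.003],[0,0,0],0.05],
    [[0,0,0.003],[0,0,0],0.05],
    [[0,0,0.003],[0,0,0],0.05],
  ],
)

```text
time: 19.65
tool_pos: [0.4987, -0.1641, 0.1772]
tool_rot: [-3.142, 0.0, 2.988]
contact_force: [0.8, 0.7, 0.7]
opening: 0.06
grip_force: 50.0
```

>>> arm_command(
  moves=[
    [[0,0,0.001],[0,0,0],0.05],
    [[0,0,0.002],[0,0,0],0.05],
    [[0,0,0.003],[0,0,0],0.05],
    [[0,0,0.003],[0,0,0],0.05],
    [[0,0,0.003],[0,0,0],0.05],
  ],
)

```text
time: 20.15
tool_pos: [0.4986, -0.164, 0.174]
tool_rot: [3.141, -0.0, 2.988]
contact_force: [0.8, -0.4, -0.8]
opening: 0.0596
grip_force: 50.0
```

>>> arm_command(
  moves=[
    [[0,0,0.0005],[0,0,0],0.05],
    [[0,0,0.001],[0,0,0],0.05],
    [[0,0,0.0015],[0,0,0],0.05],
    [[0,0,0.0015],[0,0,0],0.05],
    [[0,0,0.0015],[0,0,0],0.05],
  ],
)

```text
time: 20.65
tool_pos: [0.4985, -0.164, 0.1727]
tool_rot: [3.142, -0.0, 2.988]
contact_force: [1.1, -0.0, -0.0]
opening: 0.0596
grip_force: 50.0
```

>>> arm_command(
  moves=[
    [[0,0,0.0005],[0,0,0],0.05],
    [[0,0,0.001],[0,0,0],0.05],
    [[0,0,0.0015],[0,0,0],0.05],
    [[0,0,0.0015],[0,0,0],0.05],
    [[0,0,0.0015],[0,0,0],0.05],
  ],
)

```text
time: 21.15
tool_pos: [0.4982, -0.1639, 0.1708]
tool_rot: [3.141, -0.001, 2.988]
contact_force: [-1.0, 0.6, -2.7]
opening: 0.0598
grip_force: 50.0
```

>>> arm_command(
  moves=[
    [[0,0,0.0005],[0,0,0],0.05],
    [[0,0,0.001],[0,0,0],0.05],
    [[0,0,0.001],[0,0,0],0.05],
    [[0,0,0.001],[0,0,0],0.05],
    [[0,0,0.001],[0,0,0],0.05],
  ],
)

```text
time: 21.65
tool_pos: [0.4986, -0.1641, 0.1703]
tool_rot: [-3.142, 0.0, 2.988]
contact_force: [0.7, 0.5, -3.0]
opening: 0.0597
grip_force: 50.0
```

>>> arm_command(
  moves=[
    [[0,0,0.0005],[0,0,0],0.05],
    [[0,0,0.001],[0,0,0],0.05],
    [[0,0,0.001],[0,0,0],0.05],
    [[0,0,0.001],[0,0,0],0.05],
    [[0,0,0.001],[0,0,0],0.05],
  ],
)

```text
time: 22.15
tool_pos: [0.4987, -0.1641, 0.1696]
tool_rot: [-3.141, 0.001, 2.988]
contact_force: [-0.7, 0.4, 1.5]
opening: 0.0594
grip_force: 50.0
```

>>> arm_command(
  moves=[
    [[0,0,0.0004],[0,0,0],0.05],
    [[0,0,0.0008],[0,0,0],0.05],
    [[0,0,0.0008],[0,0,0],0.05],
    [[0,0,0.0008],[0,0,0],0.05],
    [[0,0,0.0008],[0,0,0],0.05],
  ],
)

```text
time: 22.65
tool_pos: [0.4988, -0.1641, 0.1691]
tool_rot: [-3.141, 0.001, 2.988]
contact_force: [-0.3, 0.4, 5.6]
opening: 0.06
grip_force: 50.0
```

>>> arm_command(
  moves=[
    [[0,0,-0.001],[0,0,0],0.05],
    [[0,0,-0.002],[0,0,0],0.05],
    [[0,0,-0.0025],[0,0,0],0.05],
    [[0,0,-0.003],[0,0,0],0.05],
    [[0,0,-0.003],[0,0,0],0.05],
  ],
)

```text
time: 23.15
tool_pos: [0.4983, -0.1639, 0.1711]
tool_rot: [3.141, -0.001, 2.988]
contact_force: [-0.0, 0.2, -4.1]
opening: 0.06
grip_force: 50.0
```

>>> arm_command(
  moves=[
    [[0,0,-0.0005],[0,0,0],0.05],
    [[0,0,-0.001],[0,0,0],0.05],
    [[0,0,-0.001],[0,0,0],0.05],
    [[0,0,-0.001],[0,0,0],0.05],
    [[0,0,-0.001],[0,0,0],0.05],
  ],
)

```text
time: 23.65
tool_pos: [0.4981, -0.1639, 0.1714]
tool_rot: [3.141, -0.002, 2.988]
contact_force: [2.6, -2.1, -19.6]
opening: 0.0593
grip_force: 50.0
```

>>> arm_command(
  moves=[
    [[0,0,0.0001],[0,0,0],0.05],
    [[0,0,0.0001],[0,0,0],0.05],
    [[0,0,0.0001],[0,0,0],0.05],
    [[0,0,0.0001],[0,0,0],0.05],
    [[0,0,0.0001],[0,0,0],0.05],
  ],
)

```text
time: 24.15
tool_pos: [0.4981, -0.1639, 0.1716]
tool_rot: [3.141, -0.002, 2.988]
contact_force: [2.6, -0.9, -25.2]
opening: 0.0598
grip_force: 50.0
```

>>> arm_command(
  moves=[
    [[0,0,0.0005],[0,0,0],0.05],
    [[0,0,0.0005],[0,0,0],0.05],
    [[0,0,0.0005],[0,0,0],0.05],
    [[0,0,0.0005],[0,0,0],0.05],
    [[0,0,0.0005],[0,0,0],0.05],
  ],
)

```text
time: 24.65
tool_pos: [0.4982, -0.1639, 0.1716]
tool_rot: [3.141, -0.001, 2.988]
contact_force: [1.6, -0.9, -24.6]
opening: 0.0597
grip_force: 50.0
```

>>> arm_command(
  moves=[
    [[0,0,0],[0,0,0],0.05],
    [[0,0,0],[0,0,0],0.05],
    [[0,0,0],[0,0,0],0.05],
    [[0,0,0],[0,0,0],0.05],
    [[0,0,0],[0,0,0],0.05],
  ],
)

```text
time: 25.15
tool_pos: [0.4982, -0.1639, 0.1716]
tool_rot: [3.141, -0.001, 2.988]
contact_force: [1.4, -0.8, -24.9]
opening: 0.0598
grip_force: 50.0
```

>>> arm_command(
  moves=[
    [[0,0,0.0005],[0,0,0],0.05],
    [[0,0,0.0005],[0,0,0],0.05],
    [[0,0,0.0005],[0,0,0],0.05],
    [[0,0,0.0005],[0,0,0],0.05],
    [[0,0,0.0005],[0,0,0],0.05],
  ],
)

```text
time: 25.65
tool_pos: [0.4984, -0.1639, 0.1715]
tool_rot: [3.141, -0.0, 2.988]
contact_force: [-0.3, 0.0, -20.3]
opening: 0.0594
grip_force: 50.0
```

>>> arm_command(
  moves=[
    [[0,0,0.0002],[0,0,0],0.05],
    [[0,0,0.0002],[0,0,0],0.05],
    [[0,0,0.0002],[0,0,0],0.05],
    [[0,0,0.0002],[0,0,0],0.05],
    [[0,0,0.0002],[0,0,0],0.05],
  ],
)

```text
time: 26.15
tool_pos: [0.4985, -0.164, 0.1714]
tool_rot: [3.142, 0.0, 2.988]
contact_force: [-2.6, 0.5, -16.8]
opening: 0.0593
grip_force: 50.0
```

>>> arm_command(
  moves=[
    [[0,0,0],[0,0,0],0.05],
    [[0,0,0],[0,0,0],0.05],
    [[0,0,0],[0,0,0],0.05],
    [[0,0,0],[0,0,0],0.05],
    [[0,0,0],[0,0,0],0.05],
  ],
)

```text
time: 26.65
tool_pos: [0.4986, -0.164, 0.1714]
tool_rot: [3.142, 0.0, 2.988]
contact_force: [-2.5, -0.2, -15.2]
opening: 0.0596
grip_force: 50.0
```

>>> arm_command(
  moves=[
    [[0,0,0.001],[0,0,0],0.05],
    [[0,0,0.0015],[0,0,0],0.05],
    [[0,0,0.0015],[0,0,0],0.065],
    [[0,0,0.0015],[0,0,0],0.0918],
    [[0,0,0.0015],[0,0,0],0.0918],
  ],
)

```text
time: 27.15
tool_pos: [0.5003, -0.1649, 0.1716]
tool_rot: [-3.14, 0.005, 2.988]
contact_force: [0.3, 0.8, 0.5]
opening: 0.0763
grip_force: 0.0
```

>>> arm_command(
  moves=[
    [[0,0,0],[0,0,0],0.0918],
    [[0,0,0],[0,0,0],0.0918],
    [[0,0,-0.002],[0,0,0],0.0918],
    [[0,0,-0.01],[0,0,0],0.0918],
    [[0,0,-0.02],[0,0,0],0.0918],
  ],
)

```text
time: 27.65
tool_pos: [0.4985, -0.164, 0.1903]
tool_rot: [3.141, -0.0, 2.988]
contact_force: [-0.2, -0.2, 0.4]
opening: 0.0919
grip_force: 0.0
```

>>> arm_command(
  moves=[
    [[0,0,-0.03],[0,0,0],0.0918],
    [[0,0,-0.06],[0,0,0],0.0918],
    [[0,0,-0.09],[0,0,0],0.0918],
    [[0,0,-0.12],[0,0,0],0.0918],
    [[0,0,-0.14],[0,0,0],0.0918],
  ],
)

```text
time: 28.15
tool_pos: [0.499, -0.1642, 0.3332]
tool_rot: [-3.14, 0.004, 2.988]
contact_force: [-0.4, 0.3, 0.8]
opening: 0.0918
grip_force: 0.0
```

Run:
```python
from h import *
o=robot.observe(); print(o["tool_pos"],o["contact_force"],o["opening"])
c=np.array([.498,-.164,0]);u=np.array([.155,.988,0])
# shackle expected: ends ~38 mm below mouth -> sleeves z .200-.228, bow top .257
for n in("side","wrist"):
    m=snap(n,n+"20"); im=cv2.imread(f"pics/{n}20.png"); hsv=cv2.cvtColor(im,cv2.COLOR_BGR2HSV)
    mask=(((hsv[...,0]<6)|(hsv[...,0]>174))&(hsv[...,1]>120)&(hsv[...,2]>40)).astype(np.uint8)
    k,l,s,cc=cv2.connectedComponentsWithStats(mask)
    print(n,"pred",[np.round(proj(n,c+q*.022*u+[0,0,z],m),1).tolist() for q in(1,-1) for z in(.2,.228)],[s[i].tolist() for i in range(1,k) if 12<s[i][4]<3000 and np.hypot(*(cc[i]-proj(n,c+[0,0,.21],m)))<60])
p=[.5815,-.177,-.155,0]
print("lid corner",[np.round(proj("side",W(p,*q)),1).tolist() for q in((.132,-.102,.003),(.168,-.045,.006))])
```

```text
[ 0.49896259 -0.16420138  0.33321176] [-0.44871369  0.28322346  0.82823794] 0.09179782019747075
side pred [[295.6, 211.9], [295.5, 203.7], [292.7, 217.4], [292.7, 209.0]] [[291, 206, 7, 13, 50], [294, 209, 53, 48, 1465], [259, 238, 5, 14, 40]]
wrist pred [[347.4, 183.4], [349.2, 190.3], [306.4, 183.3], [304.6, 190.2]] [[298, 177, 16, 8, 69], [342, 177, 15, 8, 66]]
lid corner [[293.0, 234.0], [285.2, 224.2]]
```

```bash
python3 -c "
from cell import robot
print(robot.hand_in())"
```

```text
the job is handed in; nothing more can be done
None
```

The lid is shut and the shackle is seated in the lock; it held an upward tug of about 12–15 N for over half a second, after about 22 N for about a second while I set the force. I then let go, the gripper is clear, and the job was handed in at about 28 s; I did not re-check the other objects at the end.

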